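# Load the tube carrier and hold it against the sprung fence for clamping

## Robot

A 6-joint arm with a two-finger parallel gripper is mounted at the origin on a cart in front of the work surface, level with it; the furniture and walls round the work are solid. World frame = base frame: x ahead of the robot, y to its left, z up, the work surface at z = 0. Lengths are in m, angles in rad, forces in N, time in s.
With the tool pointing down it reaches from about 0.35 to 0.975 m from the base axis. Payload 4.9 kg.
Tool frame: the origin (TCP) lies on the front face of the gripper's body, between the roots of the fingers; the fingertips stand 73 mm ahead of it and the grasp point (between the pads) lies 54 mm ahead of it (tip_extent is the distance from the TCP to the fingertips, in m); y points along the fingers, x is the direction in which the jaws open and shut, and the axes are right-handed (so a half turn about y gives the same grasp; the last joint's range is limited). The gripper opens to 85 mm and grips with 20 to 120 N. Pads are 22 mm wide; open, the fingers measure 114 mm over their backs; the gripper's body (76 mm by 85 mm) begins 54 mm behind the grasp point. The pads swing forward as they close: fully open they stand 13 mm farther back than shut.
Start: joints at [0.99, 0.053, 1.613, -0, 1.476, -0.119], TCP at [0.278, 0.56, 0.304] pointing down, gripper open.
Joint ranges: [-3.01, 3.01], [-1.01, 2.22], [0.06, 2.58], [-1.02, 4.17], [0.09, 2.62], [-3.14, 3.14]. Speed limits (rad/s): [2.57, 2.57, 3.14, 3.14, 3.14, 3.14].

## Interface

Orientations are given as a unit quaternion [w, x, y, z].
In Python, from plant import state, grab_frame, camera_info, job_done, tip_extent gives the robot as it stands.
- The arm moves only by the tool carry_out, never from a script. Its argument "rows" is a list that holds one entry, the list of rows, each a list of 7 numbers: the turn, a rotation vector about the world's x, y, z as a fraction of full scale, then the shift along the world's x, y, z as a fraction of full scale, then the finger opening in mm, from 0 to 85.4. A call has 1 to 5 rows; each row shifts and turns the commanded pose from where the row before left it; what a row does not reach is not made up. Full scale, the value 1, is 40 mm for a shift and 4 degrees for a turn. A row lasts 1/10 s, in which the tool goes at most 50 mm and 8.59 degrees, less where a joint would pass 70% of its speed; a pose out of reach is approached as far as the arm can. A call with a number of a shift or a turn outside -1 to 1 is refused whole. A call with a gripper value outside its range is refused whole. The fingers move at their own pace and stop on an object; the grip force is fixed at half the most. Time passes only in rows, so rows that do not move let the fingers close. It gives the time, the measured TCP pose, the force and the opening at its end, in the units of the state.
- state(): the state, without advancing time (a new reading comes with each control period).
- grab_frame(name): name is "scene" or "side" or "wrist"; returns the picture (400x640x3 uint8, blue, green, red); there is no depth.
- camera_info(name): a dict with "intrinsics" (3x3 intrinsics, pixels), "k1" (the pictures are not rectified: a ray, as slopes to the right and down, at radius r is drawn at 1 + k1 r^2 times it, then the intrinsics apply), "xyz" and "rotation" of the camera in the world; the wrist camera has in their place "tool_from_camera" (4x4, takes a point from camera to tool coordinates, whose origin is the TCP and whose axes are the tool frame's). Camera axes: x right, y down, z forward; pixel columns grow to the right and rows downward; lengths in m; the calibration is good to about 2 mm. A picture is of the moment at which its call begins: read the wrist's pose just before it. camera_info takes no time and is no camera call.
- job_done(): hands the job in, once; it reports no verdict.
The state is a dict: "time": time; "joint_pos": joint angles; "joint_vel": joint speeds; "joint_efforts": joint torques, N m; "tool_pos": TCP position; "tool_rot": TCP orientation; "contact_force": force on the tool from outside, world axes, zero at the start; "ft_torque": the same for the moment, N m; "gripper_width": opening from 0.0 (shut) to 1.0 (fully open).
Only numpy, scipy, OpenCV 4.12 (cv2) and the standard library are available. Lean on these libraries where they do the work, as an engineer would, in place of code of your own. Each camera call takes 0.05 s, during which the arm holds its last target.

## Task

Stand the clear vial in pocket 1 of the white carrier and let go, then stand the plain white tube in pocket 2 and let go. Then push the carrier by its front pad back along the clamping deck until it lies flush against the sprung fence and its pointers stand about midway between the two marks on the cheeks (fence about 10 mm in, about 10 N; never bottom the fence out), and finish while still holding it there with that steady push, so that a colleague can tighten the clamps. Keep vial and tube upright, and leave the orange bottle, jar, loose lid and marker pen where they are.

Things in the scene. Friction and masses are not known exactly. Their poses are not given: they have to be found in the camera images.
- vial_mid (a point): Centre (half-way up) of the clear glass vial with yellow fill and white cap: round, 20 mm diameter (cap 16 mm), 76 mm tall, 30 g, stands upright; z up its axis. Stands loose on the worktop to the left or right of the deck; which of the two sides varies. Can be gripped round body or cap.
- vial: The same vial; origin at the centre of its underside.
- tube_mid (a point): Centre (half-way up) of the plain white capped tube: round, 21 mm diameter, 72 mm tall, 30 g, stands upright; z up its axis. Stands on the worktop on the other side of the deck from the vial.
- tube: The same white tube; origin at the centre of its underside.
- carrier: White block standing loose on the deck (underside 10 mm above the worktop), 44 mm (own x) by 136 mm (y) by 32 mm high, 0.4 kg, origin at the centre of its underside; own x points from its front (dark pad, towards the robot) to its back (towards the fence). Three round pockets in a row along y, 44 mm apart, 25 mm wide, 24 mm deep, flat floor.
- pocket_1 (a point): Middle of the mouth of pocket 1, at the carrier's top face: the end pocket on the carrier's +y side (left as the robot sees it), marked by one pip; z up.
- pocket_2 (a point): Middle of the mouth of pocket 2, the middle pocket, marked by two pips; z up. (Pocket 3, right, three pips, stays empty.)
- push_pad (a point): Centre of the dark rubber pad (36 mm wide, 22 mm high) on the middle of the carrier's front face, 1.5 mm proud of it (45.5 mm from the carrier's back), 18 mm above its underside; x points into the carrier, the direction to push.
- deck: Fixed aluminium deck, 170 mm (x) by 200 mm (y), plate 10 mm thick, origin at the centre of its underside; own x is the direction to push the carrier, the fence at its far side. Fixed side cheeks at y = 80 to 96 mm either side, x = -10 to 62 mm, 30 mm above the worktop (12 mm spare each side of the carrier); clamp screws on them rise to 45 mm, the spring housing behind the fence to 40 mm.
- fence_face (a point): Middle of the front face of the sprung steel fence bar, moving with it: face 144 mm long (y), from 12 to 44 mm above the worktop; x points along its travel, away from the robot. With the fence out it lies 20 mm beyond the deck's origin. Two thin pointers on its top run over the cheeks, where marks show 6 mm and 14 mm of travel.
- fence (a joint): How far the fence is pushed in, m: 0 free, 0.020 bottomed out. Linear spring of 1000 N/m, no preload, so 0.010 means 10 N; it springs back when released.
- bottle_orange: Small clear bottle with orange contents and white cap, 36 mm diameter, 75 mm tall; bystander; origin under its centre.
- jar: Clear open jar, 56 mm diameter, 42 mm tall; bystander; origin under its centre.
- lid: Loose white round lid, 50 mm diameter, 12 mm thick, lying on the worktop; bystander.
- marker: Marker pen, 135 mm long, 17 mm thick, lying near the front edge; bystander.

How it is judged:
By the outcome, as a careful person would: the job done as asked, in the order asked, and still so for the second after the job is handed in, while the arm keeps its last pose, push and grip.
It also fails if it takes over 69 s, if anything falls off the work surface, if the arm or the gripper's body presses on something with over 40 N, if the wrist force passes 120 N, or if a joint passes its speed limit or range.

## Working session

There is one attempt and no reset: what is moved stays moved. The work goes in short steps, Python scripts to look and compute and a tool call to move; the robot and the scene stay as the last step left them, time stands still between calls to the robot, and variables do not carry over. Pictures are saved under pics/ and viewed, and the job is handed in when it is done.

Besides the shell and the picture viewer there is one more tool, called after "Call:" in YAML: its name, and indented under it one key for each argument. carry_out: Moves the arm, as the interface text tells. Shift numbers are shares of 40 mm and turn numbers shares of 4 degrees, none past 1 either way. Its arguments: {"type":"object","properties":{"rows":{"type":"array"}},"required":["rows"]}

```bash
mkdir -p pics; ls
python3 - <<'E'
from plant import *
import cv2
s=state();print(s['time'],s['tool_pos'],s['tool_rot'],s['gripper_width'],s['contact_force'],tip_extent)
for n in("scene","side","wrist"):
    cv2.imwrite(f"pics/{n}0.png",grab_frame(n));print(n,camera_info(n))
E
```

```text
pics
0.0 [0.27820258 0.55914652 0.30264502] [-0.6008571   0.60145499  0.37164338 -0.37296626] 1.0016605825986662 [ 0.3468353  -0.29810532  0.32708089] 0.0726
scene {'intrinsics': array([[513.95952193,   0.        , 314.43870068],
       [  0.        , 513.95952193, 198.14744049],
       [  0.        ,   0.        ,   1.        ]]), 'k1': -0.03571482803700999, 'xyz': array([-0.12931295,  1.16688523,  0.64019259]), 'rotation': array([ 0.13623725, -0.19411426,  0.8143799 , -0.52966446])}
side {'intrinsics': array([[368.65602778,   0.        , 314.02430899],
       [  0.        , 368.65602778, 198.86752924],
       [  0.        ,   0.        ,   1.        ]]), 'k1': 0.009790493691496668, 'xyz': array([ 0.5101399 , -0.76044693,  0.42786838]), 'rotation': array([-0.53261386,  0.84589917,  0.0210157 , -0.01831423])}
wrist {'intrinsics': array([[285.9819694 ,   0.        , 318.36817499],
       [  0.        , 285.9819694 , 197.11829937],
       [  0.        ,   0.        ,   1.        ]]), 'k1': -0.020679204063482486, 'tool_from_camera': array([[ 9.99999123e-01,  1.59417159e-04, -1.31446993e-03,
         5.41528545e-04],
       [ 1.29776440e-03, -3.15016008e-01,  9.49085471e-01,
        -7.01739658e-02],
       [-2.62778559e-04, -9.49086344e-01, -3.15015939e-01,
         8.10988084e-02],
       [ 0.00000000e+00,  0.00000000e+00,  0.00000000e+00,
         1.00000000e+00]])}
```

View pictures.

View pics/scene0.png

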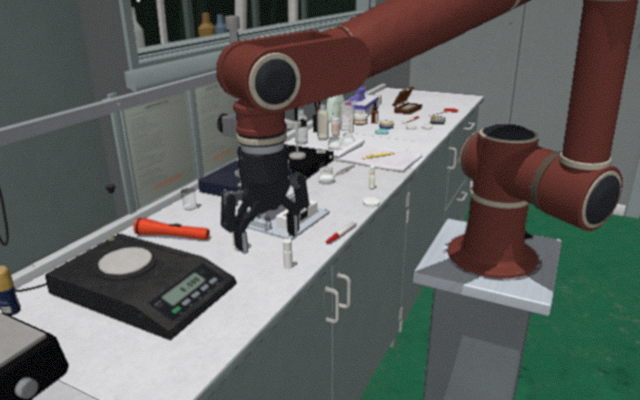

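View pics/side0.png

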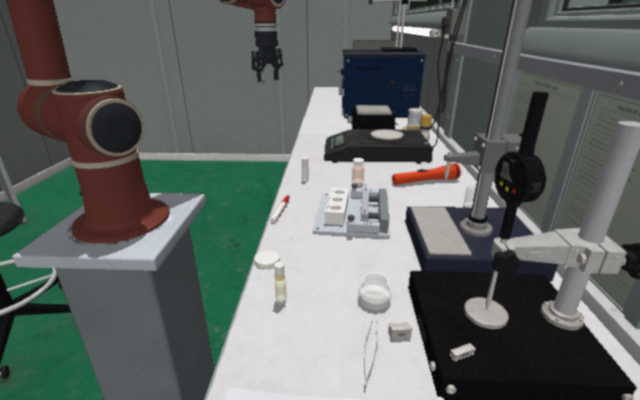

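View pics/wrist0.png

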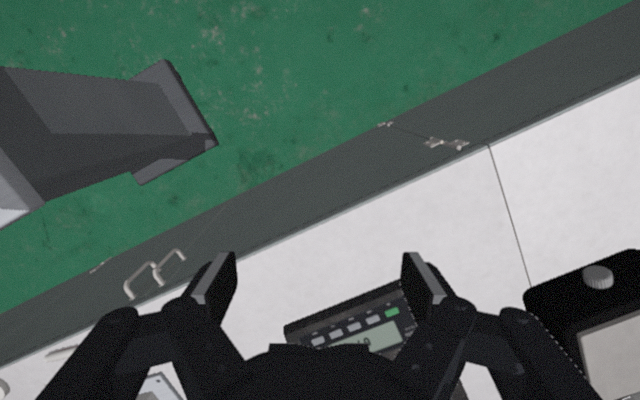

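```bash
cat > h.py <<'E'
import numpy as np, cv2
from plant import *
from scipy.spatial.transform import Rotation as R
def q2r(q): return R.from_quat([q[1],q[2],q[3],q[0]]).as_matrix()
def cam(n,s=None):
    c=camera_info(n);K=c['intrinsics'];k1=c['k1']
    if n=='wrist':
        T=c['tool_from_camera'];Rt=q2r(s['tool_rot'])
        return K,k1,np.array(s['tool_pos'])+Rt@T[:3,3],Rt@T[:3,:3]
    return K,k1,c['xyz'],q2r(c['rotation'])
def ray(C,uv):
    K,k1,o,Rm=C
    d=np.array([(uv[0]-K[0,2])/K[0,0],(uv[1]-K[1,2])/K[1,1]]);p=d.copy()
    for _ in range(10): p=d/(1+k1*(p@p))
    return o,Rm@np.array([p[0],p[1],1])
def onz(C,uv,z):
    o,d=ray(C,uv);return o+d*(z-o[2])/d[2]
def proj(C,P):
    K,k1,o,Rm=C
    p=Rm.T@(np.array(P)-o);a=p[:2]/p[2];a=a*(1+k1*(a@a));return K[0,0]*a+K[:2,2]
def tri(rs):
    A=np.zeros((3,3));b=np.zeros(3)
    for o,d in rs:
        d=d/np.linalg.norm(d);M=np.eye(3)-np.outer(d,d);A+=M;b+=M@o
    return np.linalg.solve(A,b)
E
python3 - <<'E'
from h import *
C=cam('side');S=cam('scene')
s=state();print(q2r(s['tool_rot']).round(3))
for n,uv in dict(vial=(280,303),tube=(305,182),dkl=(315,234),dkr=(388,236),dbl=(322,196),bottle=(358,187),marker=(275,220),lid=(267,262),jar=(375,305)).items(): print(n,onz(C,uv,0.01 if n[0]=='d' else 0).round(3))
for n,uv in dict(vial=(372,187),tube=(288,267),lid=(371,203)).items(): print('scene',n,onz(S,uv,0).round(3))
i=cv2.imread('pics/side0.png');cv2.imwrite('pics/s1.png',cv2.resize(i[140:320,240:440],None,fx=4,fy=3.3,interpolation=cv2.INTER_CUBIC))
E
```

```text
[[ 0.446 -0.001 -0.895]
 [ 0.895 -0.001  0.446]
 [-0.002 -1.     0.   ]]
vial [ 0.422 -0.278  0.   ]
tube [0.424 0.246 0.   ]
dkl [ 0.47  -0.067  0.01 ]
dkr [ 0.628 -0.069  0.01 ]
dbl [0.479 0.129 0.01 ]
bottle [0.579 0.215 0.   ]
marker [0.37 0.01 0.  ]
lid [ 0.38  -0.161  0.   ]
jar [ 0.582 -0.275  0.   ]
scene vial [ 0.424 -0.283  0.   ]
scene tube [0.421 0.266 0.   ]
scene lid [ 0.38  -0.164  0.   ]
```

View pics/s1.png

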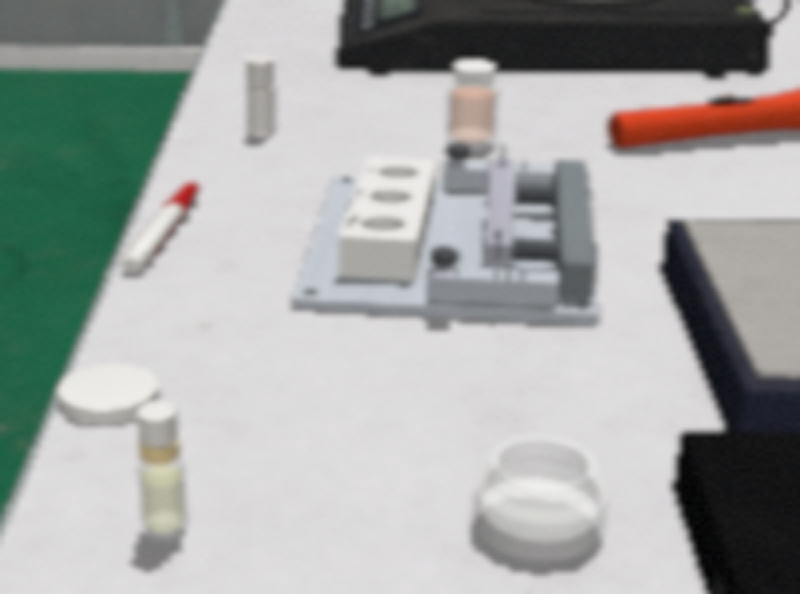

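Call:
carry_out:
  rows:
    - [[0, 0, -1, 0.5, -1, 0, 85], [0, 0, -1, 0.5, -1, 0, 85], [0, 0, -1, 0.5, -1, 0, 85], [0, 0, -1, 0.5, -1, 0, 85], [0, 0, -1, 0.5, -1, 0, 85]]

```text
time: 0.65
tool_pos: [0.3787, 0.3579, 0.3036]
tool_rot: [-0.657, 0.657, 0.261, -0.262]
contact_force: [0.8, 0.5, -0.3]
gripper_width: 0.995
```

Call:
carry_out:
  rows:
    - [[0, 0, -1, 0.5, -1, 0, 85], [0, 0, -1, 0.5, -1, 0, 85], [0, 0, -1, 0.5, -1, 0, 85], [0, 0, -1, 0.5, -1, 0, 85], [0, 0, -1, 0.5, -1, 0, 85]]

```text
time: 1.15
tool_pos: [0.4788, 0.1577, 0.3037]
tool_rot: [0.692, -0.692, -0.143, 0.143]
contact_force: [0.7, 0.6, 0.3]
gripper_width: 0.994
```

Call:
carry_out:
  rows:
    - [[0, 0, -1, 0, -0.4, 0, 60], [0, 0, -1, 0, -0.4, 0, 60], [0, 0, -1, 0, -0.4, 0, 60], [0, 0, -1, 0, -0.4, 0, 60], [0, 0, -1, 0, -0.4, 0, 60]]

```text
time: 1.65
tool_pos: [0.4782, 0.0788, 0.3035]
tool_rot: [0.707, -0.707, -0.021, 0.021]
contact_force: [-0.0, 0.7, -0.3]
gripper_width: 0.703
```

Call:
carry_out:
  rows:
    - [[0, 0, -0.88, 0, 0, 0, 60], [0, 0, 0, 0, 0, 0, 60]]

```text
time: 1.85
tool_pos: [0.4783, 0.0791, 0.3036]
tool_rot: [0.707, -0.707, 0.0, 0.0]
contact_force: [-0.6, 0.2, 0.1]
gripper_width: 0.707
```

```bash
cat > snap.py <<'E'
import sys,pickle
from h import *
tag=sys.argv[1]
s=state();print(s['time'],s['tool_pos'].round(4),np.array(s['contact_force']).round(2),round(s['gripper_width'],3));print(q2r(s['tool_rot']).round(3))
pickle.dump(s,open(f'pics/{tag}.pkl','wb'))
for n in sys.argv[2:]: cv2.imwrite(f"pics/{n}_{tag}.png",grab_frame(n))
E
python3 snap.py a wrist side scene
```

```text
1.85 [0.4783 0.0791 0.3036] [-0.62  0.21  0.1 ] 0.707
[[ 1.    -0.001  0.   ]
 [-0.     0.     1.   ]
 [-0.001 -1.     0.   ]]
```

View pics/wrist_a.png

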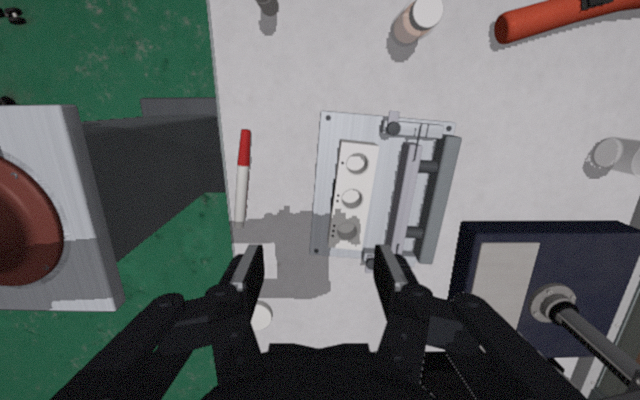

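View pics/scene_a.png

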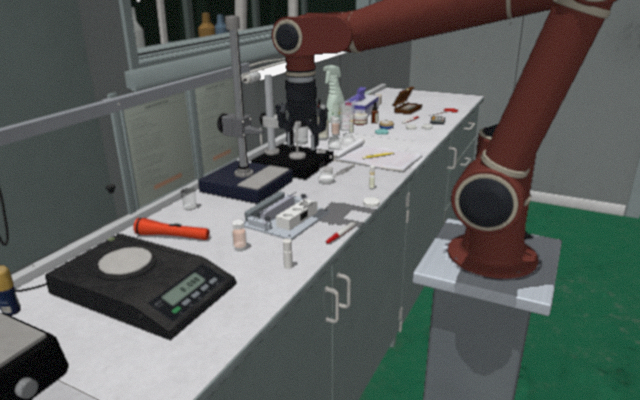

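Run:
```python
from h import *
i=cv2.imread('pics/wrist_a.png');cv2.imwrite('pics/wa1.png',cv2.resize(i[95:275,300:475],None,fx=4.5,fy=3.3,interpolation=cv2.INTER_CUBIC))
```

```text
(no output)
```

View pics/wa1.png

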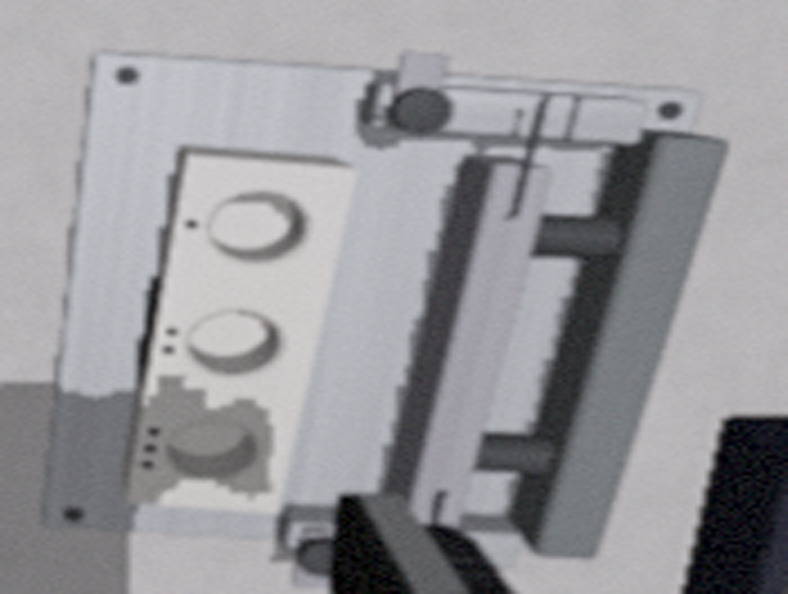

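Run:
```python
from h import *
import pickle
s=pickle.load(open('pics/a.pkl','rb'));C=cam('wrist',s)
f=lambda p,z: onz(C,(300+p[0]/4.5,95+p[1]/3.3),z)[:2].round(4)
for n,p,z in [('s1',(127,75),.01),('s2',(670,110),.01),('s3',(73,513),.01),('c1',(95,52),.01),('c2',(700,92),.01),('c3',(43,522),.01),
 ('p1',(257,227),.042),('p2',(234,342),.042),('p3',(211,444),.042),('k1',(185,150),.042),('k2',(355,165),.042),('k3',(132,500),.042),('ft',(545,165),.044),('fb',(468,520),.044),('fl',(490,160),.044)]: print(n,f(p,z))
```

```text
s1 [0.4901 0.1422]
s2 [0.6407 0.1297]
s3 [ 0.4748 -0.0411]
c1 [0.4814 0.1504]
c2 [0.6481 0.1364]
c3 [ 0.4652 -0.0455]
p1 [0.5237 0.0914]
p2 [0.5192 0.0481]
p3 [0.5142 0.0066]
k1 [0.5042 0.1186]
k2 [0.5479 0.1134]
k3 [ 0.4922 -0.0176]
ft [0.5961 0.1138]
fb [ 0.5895 -0.0255]
fl [0.5818 0.1155]
```

Call:
carry_out:
  rows:
    - [[0, 0, 0, -0.14, -0.9, -0.25, 60], [0, 0, 0, -0.14, -0.9, -0.25, 60], [0, 0, 0, -0.14, -0.9, -0.25, 60], [0, 0, 0, -0.14, -0.9, -0.25, 60], [0, 0, 0, -0.14, -0.9, -0.25, 60]]

```text
time: 2.5
tool_pos: [0.4501, -0.1014, 0.2536]
tool_rot: [-0.707, 0.707, 0.001, -0.001]
contact_force: [0.5, 0.5, -0.9]
gripper_width: 0.701
```

Call:
carry_out:
  rows:
    - [[0, 0, 0, -0.14, -0.9, -0.25, 60], [0, 0, 0, -0.14, -0.9, -0.25, 60], [0, 0, 0, -0.14, -0.9, -0.25, 60], [0, 0, 0, -0.14, -0.9, -0.25, 60], [0, 0, 0, 0, 0, 0, 60]]

```text
time: 3.0
tool_pos: [0.427, -0.2469, 0.2125]
tool_rot: [0.707, -0.707, 0.002, -0.0]
contact_force: [0.3, 1.6, 0.0]
gripper_width: 0.706
```

```bash
python3 snap.py b wrist side
```

```text
3.0 [ 0.427  -0.2469  0.2125] [0.31 1.61 0.01] 0.706
[[ 1.    -0.002  0.003]
 [-0.003  0.001  1.   ]
 [-0.002 -1.     0.001]]
```

View pics/wrist_b.png

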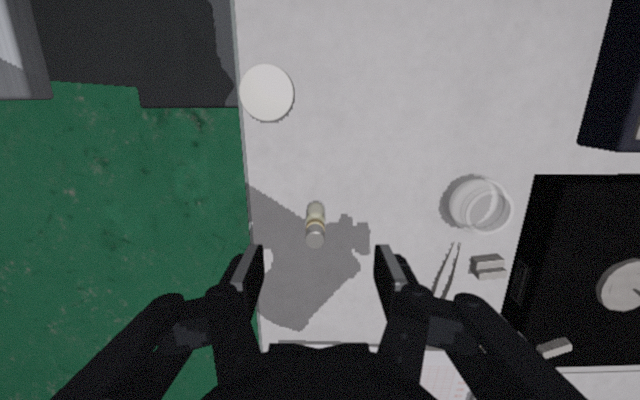

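Run:
```python
from h import *
i=cv2.imread('pics/wrist_b.png');cv2.imwrite('pics/wb1.png',cv2.resize(i[190:260,270:360],None,fx=8,fy=8,interpolation=cv2.INTER_CUBIC))
import pickle
s=pickle.load(open('pics/b.pkl','rb'));C=cam('wrist',s)
for p in [(315,240),(315.5,207)]:print(onz(C,p,.076),onz(C,p,0))
```

```text
[ 0.42390786 -0.27044594  0.076     ] [ 0.42252636 -0.30909134  0.        ]
[ 0.42448147 -0.24221587  0.076     ] [ 0.4233109  -0.27048017  0.        ]
```

View pics/wb1.png

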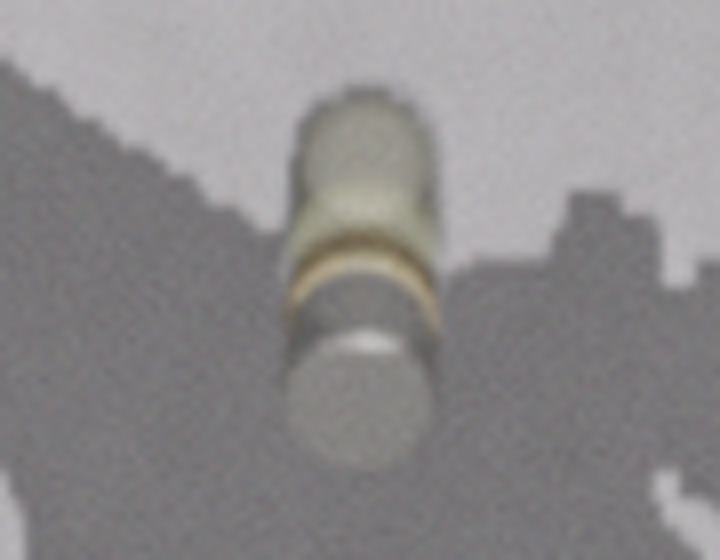

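Call:
carry_out:
  rows:
    - [[0, 0, 0, -0.04, -0.3, -0.6, 60], [0, 0, 0, -0.04, -0.29, -0.6, 60], [0, 0, 0, 0, 0, -0.7, 60], [0, 0, 0, 0, 0, -0.7, 60], [0, 0, 0, 0, 0, 0, 60]]

```text
time: 3.6
tool_pos: [0.4232, -0.265, 0.1062]
tool_rot: [0.709, -0.705, 0.001, 0.003]
contact_force: [-0.6, 0.5, 0.1]
gripper_width: 0.701
```

```bash
python3 snap.py c wrist
```

```text
3.6 [ 0.4232 -0.265   0.1062] [-0.57  0.54  0.15] 0.701
[[ 1.    -0.006 -0.003]
 [ 0.003  0.006  1.   ]
 [-0.006 -1.     0.006]]
```

View pics/wrist_c.png

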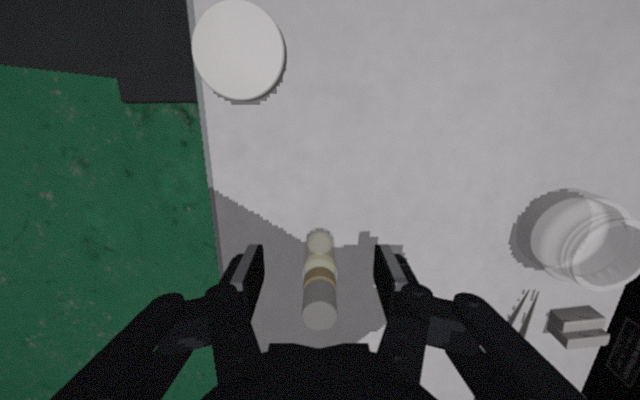

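Run:
```python
from h import *
import pickle
s=pickle.load(open('pics/c.pkl','rb'));C=cam('wrist',s)
print(onz(C,(320,316),.076),onz(C,(320,236),0),state()['tool_pos'],q2r(state()['tool_rot']).round(3))
```

```text
[ 0.42392279 -0.27075042  0.076     ] [ 0.42377352 -0.26956006  0.        ] [ 0.42436414 -0.26609347  0.10854675] [[ 1.    -0.003 -0.002]
 [ 0.002  0.003  1.   ]
 [-0.003 -1.     0.003]]
```

Call:
carry_out:
  rows:
    - [[0, 0, 0, 0, -0.12, -0.03, 60], [0, 0, 0, 0, 0, 0, 60]]

```text
time: 3.85
tool_pos: [0.4262, -0.2738, 0.1109]
tool_rot: [-0.706, 0.708, 0.001, 0.001]
contact_force: [1.0, -0.6, 0.3]
gripper_width: 0.696
```

Call:
carry_out:
  rows:
    - [[0, 0, 0, 0, 0, 0, 60], [0, 0, 0, 0, 0, 0, 60]]

```text
time: 4.05
tool_pos: [0.4254, -0.2733, 0.1099]
tool_rot: [-0.707, 0.708, 0.001, 0.0]
contact_force: [0.4, 0.5, -0.6]
gripper_width: 0.703
```

Call:
carry_out:
  rows:
    - [[0, 0, 0, 0, 0, 0, 60]]

```text
time: 4.15
tool_pos: [0.4251, -0.2731, 0.1093]
tool_rot: [-0.707, 0.707, 0.0, 0.0]
contact_force: [0.8, 0.1, -0.7]
gripper_width: 0.7
```

Call:
carry_out:
  rows:
    - [[0, 0, 0, -0.02, 0.05, -0.1, 60], [0, 0, 0, 0, 0, 0, 40], [0, 0, 0, 0, 0, 0, 22], [0, 0, 0, 0, 0, 0, 10], [0, 0, 0, 0, 0, 0, 10]]

```text
time: 4.65
tool_pos: [0.4242, -0.271, 0.1048]
tool_rot: [-0.707, 0.707, 0.0, -0.0]
contact_force: [0.5, -0.5, -1.3]
gripper_width: 0.192
```

Call:
carry_out:
  rows:
    - [[0, 0, 0, 0, 0, 0, 10], [0, 0, 0, 0, 0, 0, 10], [0, 0, 0, 0, 0, 0, 10]]

```text
time: 4.95
tool_pos: [0.4242, -0.271, 0.1048]
tool_rot: [-0.707, 0.707, 0.0, -0.0]
contact_force: [0.1, -0.1, -0.2]
gripper_width: 0.194
```

Call:
carry_out:
  rows:
    - [[0, 0, 0, 0, 0, 0.5, 10], [0, 0, 0, 0, 0, 1, 10], [0, 0, 0, 0, 0, 1, 10], [0, 0, 0, 0, 0.3, 0.4, 10], [0, 0, 0, 0.2, 0.8, 0, 10]]

```text
time: 5.45
tool_pos: [0.4333, -0.2289, 0.225]
tool_rot: [-0.705, 0.709, 0.001, 0.003]
contact_force: [1.1, 0.2, 0.1]
gripper_width: 0.189
```

Call:
carry_out:
  rows:
    - [[0, 0, 0, 0.3, 0.9, 0, 10], [0, 0, 0, 0.3, 0.9, 0, 10], [0, 0, 0, 0.3, 0.9, 0, 10], [0, 0, 0, 0.3, 0.9, 0, 10], [0, 0, 0, 0.3, 0.9, 0, 10]]

```text
time: 5.95
tool_pos: [0.4922, -0.0453, 0.2206]
tool_rot: [-0.707, 0.707, 0.0, -0.0]
contact_force: [1.1, -0.3, -1.0]
gripper_width: 0.197
```

Call:
carry_out:
  rows:
    - [[0, 0, 0, 0.3, 0.9, 0, 10], [0, 0, 0, 0.3, 0.9, 0, 10], [0, 0, 0, 0.2, 0.6, 0, 10], [0, 0, 0, 0, 0.3, 0, 10], [0, 0, 0, 0, 0, 0, 10]]

```text
time: 6.45
tool_pos: [0.5237, 0.0621, 0.2203]
tool_rot: [-0.707, 0.707, 0.001, -0.001]
contact_force: [-0.4, -0.6, -0.5]
gripper_width: 0.195
```

Call:
carry_out:
  rows:
    - [[0, 0, 0, 0, 0, 0, 10], [0, 0, 0, 0, 0, 0, 10]]

```text
time: 6.65
tool_pos: [0.5238, 0.0601, 0.2206]
tool_rot: [-0.707, 0.707, -0.0, 0.0]
contact_force: [0.4, 0.6, -0.9]
gripper_width: 0.195
```

```bash
python3 snap.py d wrist side scene
```

```text
6.65 [0.5238 0.0601 0.2206] [ 0.41  0.58 -0.89] 0.195
[[ 1.    -0.     0.001]
 [-0.001 -0.     1.   ]
 [-0.    -1.    -0.   ]]
```

View pics/wrist_d.png

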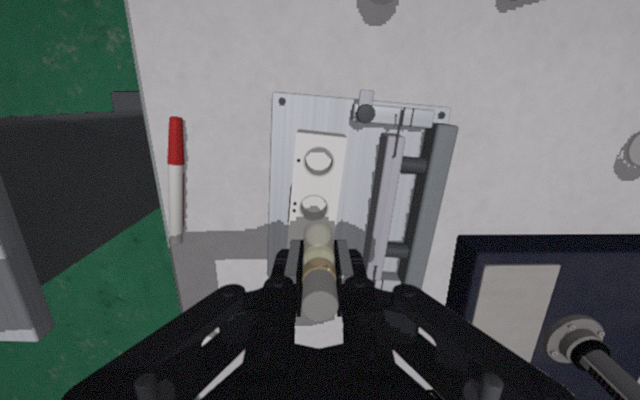

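View pics/side_d.png

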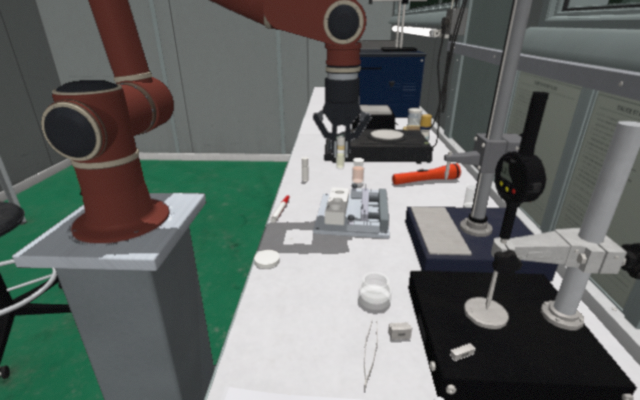

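Run:
```python
from h import *
i=cv2.imread('pics/wrist_d.png');cv2.imwrite('pics/wd1.png',cv2.resize(i[120:330,270:370],None,fx=6,fy=2.8,interpolation=cv2.INTER_CUBIC))
```

```text
(no output)
```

View pics/wd1.png

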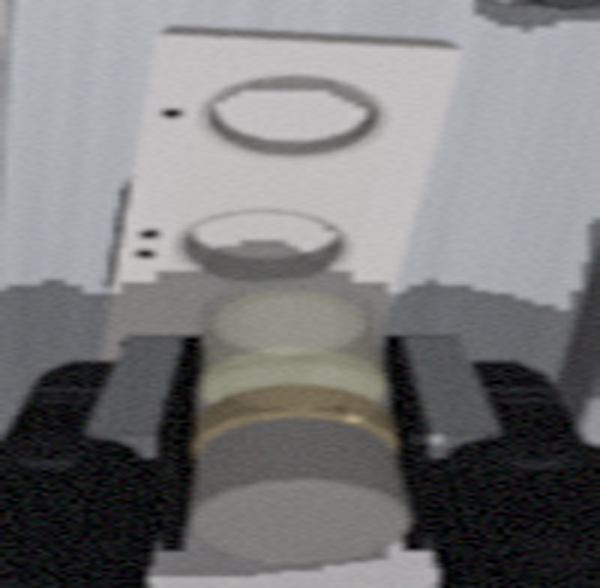

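Run:
```python
from h import *
import pickle
s=pickle.load(open('pics/d.pkl','rb'));C=cam('wrist',s)
print('p1',onz(C,(318.75,161.1),.042),'p2',onz(C,(313.8,207.1),.042),'base',onz(C,(318.7,235.4),.1158))
print('captop', onz(C,(270+297/6,120+522/2.8),.1918))
```

```text
p1 [0.52410504 0.09202955 0.042     ] p2 [0.51947274 0.04883462 0.042     ] base [0.5240587  0.05599101 0.1158    ]
captop [0.52443175 0.06027542 0.1918    ]
```

Run:
```python
from h import *
import pickle
s=pickle.load(open('pics/d.pkl','rb'));C=cam('wrist',s)
for y in (.060,.056):print(proj(C,(.524,y+.01,.1158)),proj(C,(.524,y-.01,.1158)))
i=cv2.imread('pics/side_d.png');cv2.imwrite('pics/sd1.png',cv2.resize(i[100:200,290:390],None,fx=6,fy=6,interpolation=cv2.INTER_CUBIC))
i=cv2.imread('pics/scene_d.png');cv2.imwrite('pics/sc1.png',cv2.resize(i[100:260,220:370],None,fx=4,fy=3.7,interpolation=cv2.INTER_CUBIC))
```

```text
[318.59096472 216.17357581] [318.62224127 243.34943646]
[318.59739631 221.75658612] [318.6282398  248.56898998]
```

View pics/sc1.png

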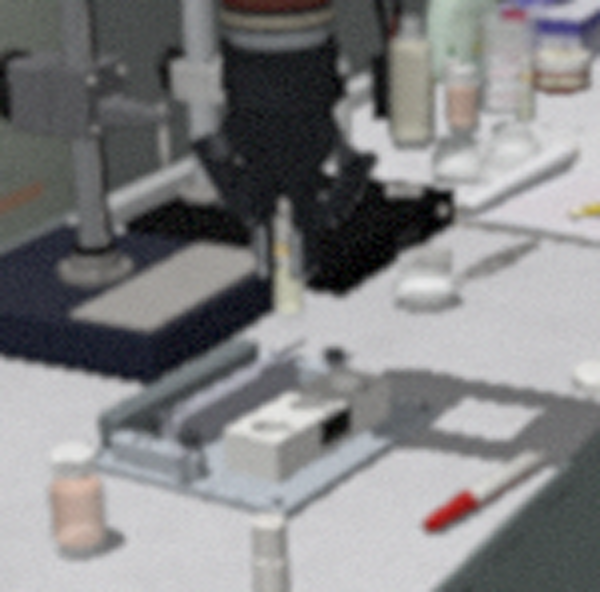

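View pics/sd1.png

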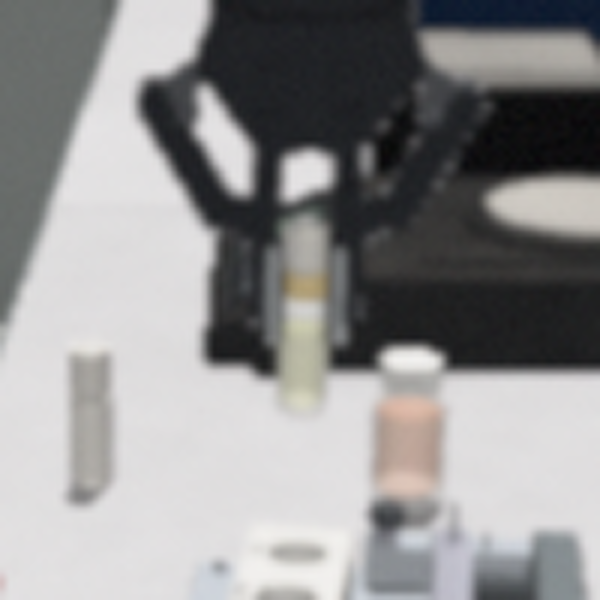

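Run:
```python
from h import *
for n,o,k in(('scene',(220,100),(4,3.7)),('side',(290,100),(6,6))):
    C=cam(n)
    for P in[(.524,.060,.1918),(.524,.060,.1158),(.524,.056,.1158)]:
        print(n,(proj(C,P)-o)*k)
```

```text
scene [282.51575206 217.13086655]
scene [286.42845315 315.75810741]
scene [289.36589178 313.87857395]
side [304.96593228 221.43389181]
side [300.53974248 409.23274144]
side [300.62674436 412.8668226 ]
```

Run:
```python
from h import *
import pickle
for t in'bc':
    s=pickle.load(open(f'pics/{t}.pkl','rb'));C=cam('wrist',s)
    print(t,proj(C,(.424,-.2605,0)),proj(C,(.424,-.2605,.003)))
i=cv2.imread('pics/wrist_c.png');a=cv2.resize(i[215:335,280:360],None,fx=5,fy=5,interpolation=cv2.INTER_CUBIC)
i=cv2.imread('pics/wrist_d.png');b=cv2.resize(i[210:330,280:360],None,fx=5,fy=5,interpolation=cv2.INTER_CUBIC)
cv2.imwrite('pics/cd.png',np.hstack([a[:590],b[:590]]))
```

```text
b [316.10245779 198.02463349] [316.07009779 198.95112799]
c [320.39400166 223.75441662] [320.39141544 225.56736019]
```

View pics/cd.png

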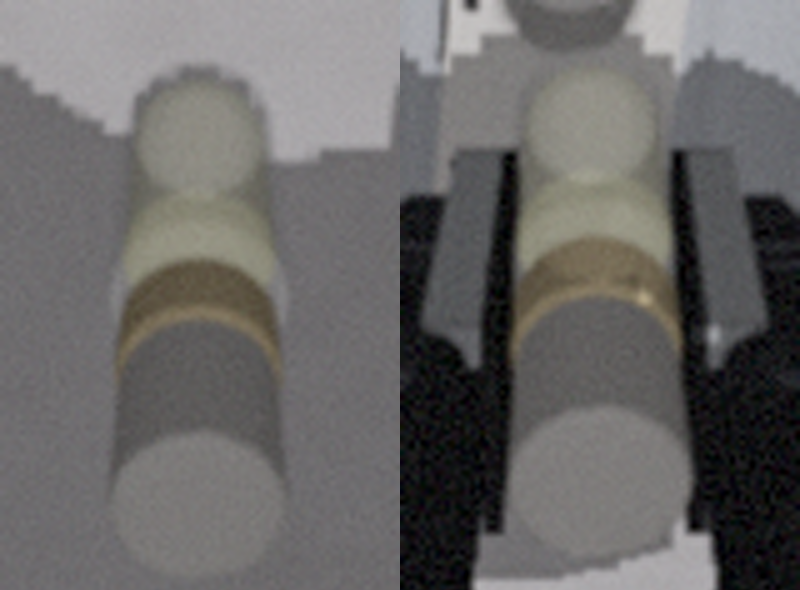

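Call:
carry_out:
  rows:
    - [[0, 0, 0, 0, 0.4, 0, 10], [0, 0, 0, 0, 0.4, 0, 10], [0, 0, 0, 0, 0, -0.5, 10], [0, 0, 0, 0, 0, -0.5, 10], [0, 0, 0, 0, 0, 0, 10]]

```text
time: 7.3
tool_pos: [0.5221, 0.0926, 0.1776]
tool_rot: [-0.707, 0.707, -0.002, -0.002]
contact_force: [0.1, -0.8, 0.0]
gripper_width: 0.194
```

Call:
carry_out:
  rows:
    - [[0, 0, 0, 0, 0, 0, 10], [0, 0, 0, 0, 0, 0, 10], [0, 0, 0, 0, 0, 0, 10]]

```text
time: 7.6
tool_pos: [0.5248, 0.0929, 0.1821]
tool_rot: [0.707, -0.707, -0.001, -0.001]
contact_force: [0.4, -0.8, 0.4]
gripper_width: 0.195
```

```bash
python3 snap.py e wrist scene side;python3 - <<'E'
from h import *
i=cv2.imread('pics/wrist_e.png');a=cv2.resize(i[180:340,270:370],None,fx=4,fy=3.5,interpolation=cv2.INTER_CUBIC)
i=cv2.imread('pics/side_e.png');b=cv2.resize(i[120:220,310:380],None,fx=5,fy=5.6,interpolation=cv2.INTER_CUBIC)
cv2.imwrite('pics/e1.png',np.hstack([a,b]))
E
```

```text
7.6 [0.5248 0.0929 0.1821] [ 0.37 -0.83  0.38] 0.195
[[ 1.     0.002 -0.   ]
 [ 0.     0.     1.   ]
 [ 0.002 -1.     0.   ]]
```

View pics/e1.png

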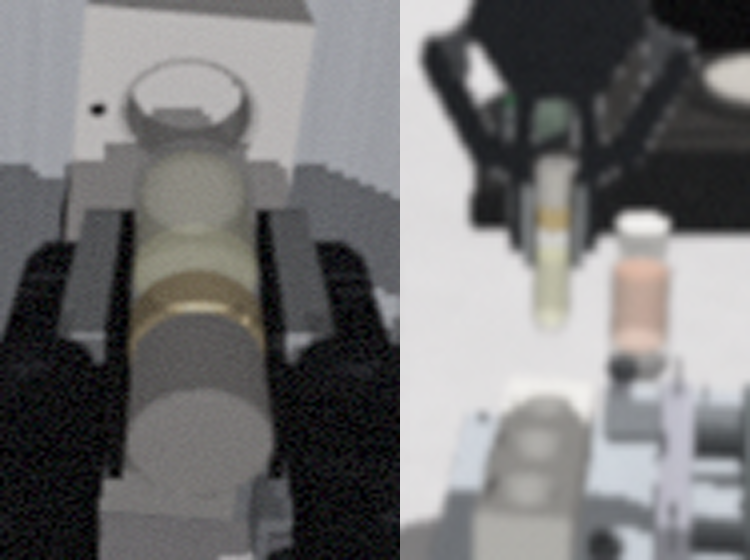

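Run:
```python
from h import *
import pickle
s=pickle.load(open('pics/e.pkl','rb'));C=cam('wrist',s)
print('p1',onz(C,(270+187.5/4,180+104/3.5),.042),'cap',onz(C,(270+200/4,180+440/3.5),s['tool_pos'][2]-.0286))
print(state()['tool_pos'])
```

```text
p1 [0.52399901 0.09393919 0.042     ] cap [0.52573749 0.09370481 0.15354332]
[0.52446282 0.0930646  0.18152187]
```

Call:
carry_out:
  rows:
    - [[0, 0, 0, -0.02, 0, -0.4, 10], [0, 0, 0, 0, 0, -0.4, 10], [0, 0, 0, 0, 0, 0, 10], [0, 0, 0, 0, 0, 0, 10]]

```text
time: 8.15
tool_pos: [0.5227, 0.0931, 0.1477]
tool_rot: [-0.707, 0.707, -0.001, -0.001]
contact_force: [0.2, 0.4, 0.1]
gripper_width: 0.199
```

Call:
carry_out:
  rows:
    - [[0, 0, 0, 0, 0, 0, 10], [0, 0, 0, 0, 0, 0, 10], [0, 0, 0, 0, 0, 0, 10]]

```text
time: 8.45
tool_pos: [0.5237, 0.0932, 0.1494]
tool_rot: [0.707, -0.707, -0.001, -0.0]
contact_force: [0.0, -0.8, 0.0]
gripper_width: 0.196
```

```bash
python3 snap.py f wrist scene side;python3 - <<'E'
from h import *
i=cv2.imread('pics/wrist_f.png');a=cv2.resize(i[180:340,270:370],None,fx=4,fy=3.5,interpolation=cv2.INTER_CUBIC)
i=cv2.imread('pics/side_f.png');b=cv2.resize(i[120:220,310:380],None,fx=5,fy=5.6,interpolation=cv2.INTER_CUBIC)
cv2.imwrite('pics/f1.png',np.hstack([a,b]))
E
```

```text
8.45 [0.5237 0.0932 0.1494] [ 0.03 -0.83  0.01] 0.196
[[ 1.     0.001 -0.   ]
 [ 0.     0.     1.   ]
 [ 0.001 -1.     0.   ]]
```

View pics/f1.png

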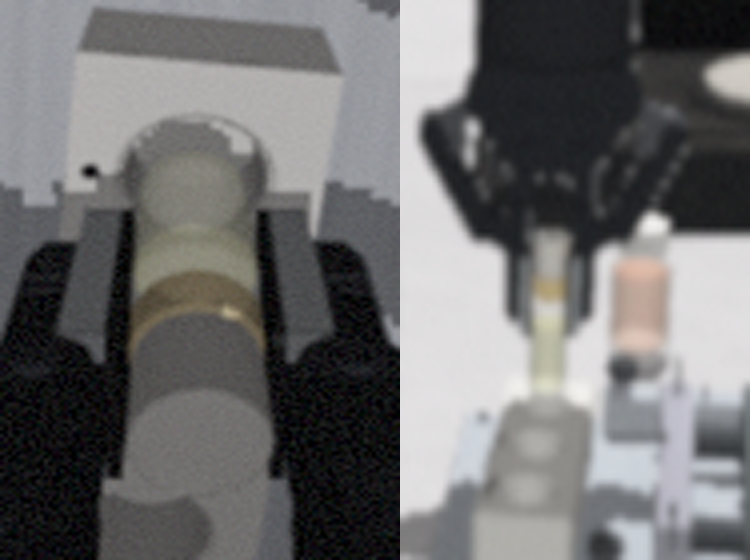

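Call:
carry_out:
  rows:
    - [[0, 0, 0, 0, 0, -0.2, 10], [0, 0, 0, 0, 0, -0.2, 10], [0, 0, 0, 0, 0, 0, 10]]

```text
time: 8.9
tool_pos: [0.5222, 0.093, 0.1307]
tool_rot: [-0.707, 0.707, -0.001, -0.001]
contact_force: [0.4, -0.4, -0.6]
gripper_width: 0.193
```

Call:
carry_out:
  rows:
    - [[0, 0, 0, 0, 0, -0.1, 10], [0, 0, 0, 0, 0, 0, 10], [0, 0, 0, 0, 0, 0, 10]]

```text
time: 9.2
tool_pos: [0.5232, 0.0931, 0.1286]
tool_rot: [0.707, -0.707, -0.0, 0.0]
contact_force: [0.6, -0.0, -0.7]
gripper_width: 0.197
```

Call:
carry_out:
  rows:
    - [[0, 0, 0, 0, 0, -0.1, 10], [0, 0, 0, 0, 0, 0, 10], [0, 0, 0, 0, 0, 0, 10]]

```text
time: 9.5
tool_pos: [0.5232, 0.0931, 0.1246]
tool_rot: [0.707, -0.707, -0.0, 0.0]
contact_force: [0.2, 0.5, -0.9]
gripper_width: 0.197
```

Call:
carry_out:
  rows:
    - [[0, 0, 0, 0, 0, 0, 10], [0, 0, 0, 0, 0, 0, 10]]

```text
time: 9.7
tool_pos: [0.5233, 0.0931, 0.1248]
tool_rot: [0.707, -0.707, -0.0, 0.0]
contact_force: [0.4, 0.7, -1.3]
gripper_width: 0.194
```

Call:
carry_out:
  rows:
    - [[0, 0, 0, 0, 0, -0.04, 10], [0, 0, 0, 0, 0, 0, 10], [0, 0, 0, 0, 0, 0, 22], [0, 0, 0, 0, 0, 0, 28], [0, 0, 0, 0, 0, 0, 40]]

```text
time: 10.2
tool_pos: [0.5233, 0.0931, 0.1232]
tool_rot: [-0.707, 0.707, 0.0, -0.0]
contact_force: [-0.1, -0.1, -0.2]
gripper_width: 0.461
```

Call:
carry_out:
  rows:
    - [[0, 0, 0, 0, 0, 0, 50], [0, 0, 0, 0, 0, 0, 50], [0, 0, 0, 0, 0, 0.4, 50], [0, 0, 0, 0, 0, 0.8, 50], [0, 0, 0, 0, 0, 1, 50]]

```text
time: 10.7
tool_pos: [0.5219, 0.093, 0.21]
tool_rot: [-0.707, 0.707, -0.002, -0.002]
contact_force: [1.1, 0.8, 0.6]
gripper_width: 0.583
```

Call:
carry_out:
  rows:
    - [[0, 0, 0, 0, 0, 0.5, 50], [0, 0, 0, 0, 0, 0, 50], [0, 0, 0, 0, 0, 0, 50]]

```text
time: 11.0
tool_pos: [0.5232, 0.0931, 0.231]
tool_rot: [-0.707, 0.707, 0.0, -0.0]
contact_force: [-0.6, 0.4, -0.7]
gripper_width: 0.585
```

```bash
python3 snap.py g wrist scene side;python3 - <<'E'
from h import *
i=cv2.imread('pics/wrist_g.png');a=i
i=cv2.imread('pics/side_g.png');b=cv2.resize(i[120:250,290:400],None,fx=5,fy=4.5,interpolation=cv2.INTER_CUBIC)
cv2.imwrite('pics/g1.png',b)
E
```

```text
11.0 [0.5232 0.0931 0.231 ] [-0.65  0.39 -0.66] 0.585
[[ 1.  0. -0.]
 [ 0. -0.  1.]
 [ 0. -1. -0.]]
```

View pics/g1.png

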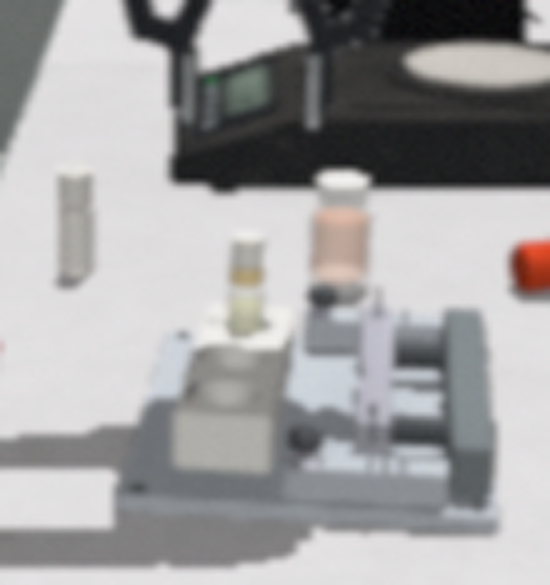

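View pics/wrist_g.png

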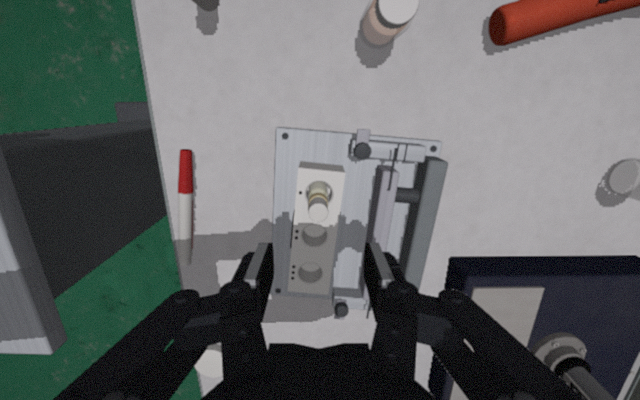

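Call:
carry_out:
  rows:
    - [[0, 0, 0, -0.5, 0.8, 0, 60], [0, 0, 0, -0.5, 0.8, 0, 60], [0, 0, 0, -0.5, 0.8, 0, 60], [0, 0, 0, -0.5, 0.8, -0.4, 60], [0, 0, 0, -0.5, 0.8, -0.4, 60]]

```text
time: 11.65
tool_pos: [0.422, 0.2541, 0.1978]
tool_rot: [-0.707, 0.707, -0.0, -0.0]
contact_force: [0.6, 0.5, 0.4]
gripper_width: 0.699
```

Call:
carry_out:
  rows:
    - [[0, 0, 0, 0, 0, 0, 60], [0, 0, 0, 0, 0, 0, 60], [0, 0, 0, 0, 0, 0, 60]]

```text
time: 11.95
tool_pos: [0.4237, 0.2526, 0.1989]
tool_rot: [-0.707, 0.707, -0.0, -0.0]
contact_force: [0.2, -0.8, 0.4]
gripper_width: 0.701
```

```bash
python3 snap.py k wrist
```

```text
11.95 [0.4237 0.2526 0.1989] [ 0.19 -0.82  0.39] 0.701
[[ 1. -0.  0.]
 [-0. -0.  1.]
 [-0. -1. -0.]]
```

View pics/wrist_k.png

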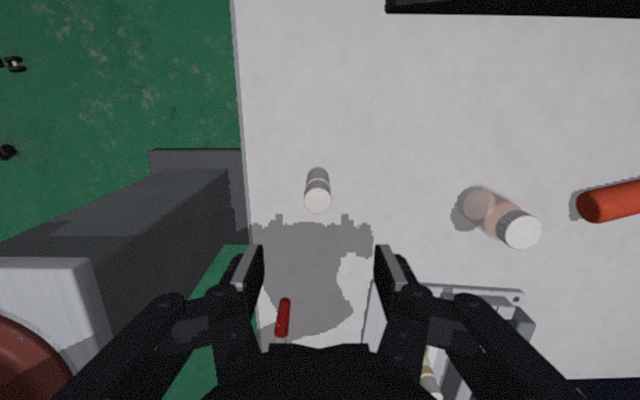

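Run:
```python
from h import *
import pickle
i=cv2.imread('pics/wrist_k.png')
s=pickle.load(open('pics/k.pkl','rb'));C=cam('wrist',s)
print(onz(C,(317.5,199.5),.072),onz(C,(317.5,168),0))
cv2.imwrite('pics/k1.png',cv2.resize(i[150:230,280:360],None,fx=7,fy=7,interpolation=cv2.INTER_CUBIC))
```

```text
[0.42303136 0.26658761 0.072     ] [0.42272371 0.27380712 0.        ]
```

View pics/k1.png

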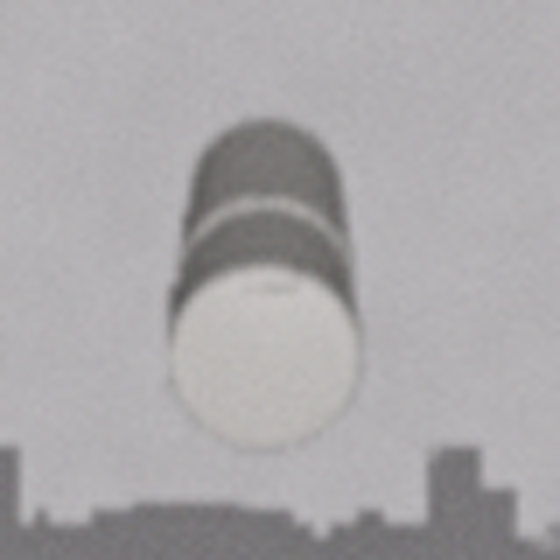

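Call:
carry_out:
  rows:
    - [[0, 0, 0, 0, 0.3, -0.5, 60], [0, 0, 0, 0, 0, -0.9, 60], [0, 0, 0, 0, 0, -0.7, 60], [0, 0, 0, 0, 0, -0.25, 60], [0, 0, 0, 0, 0, 0, 60]]

```text
time: 12.5
tool_pos: [0.423, 0.2641, 0.1039]
tool_rot: [-0.707, 0.708, -0.001, -0.001]
contact_force: [-0.4, -0.5, 0.4]
gripper_width: 0.703
```

Call:
carry_out:
  rows:
    - [[0, 0, 0, 0, 0, 0, 60], [0, 0, 0, 0, 0, 0, 60], [0, 0, 0, 0, 0, 0, 60]]

```text
time: 12.8
tool_pos: [0.4244, 0.2655, 0.1069]
tool_rot: [0.708, -0.707, -0.001, -0.001]
contact_force: [-0.1, -0.4, -0.6]
gripper_width: 0.702
```

Call:
carry_out:
  rows:
    - [[0, 0, 0, -0.02, 0, -0.05, 50], [0, 0, 0, 0, 0, 0, 38], [0, 0, 0, 0, 0, 0, 25], [0, 0, 0, 0, 0, 0, 10], [0, 0, 0, 0, 0, 0, 10]]

```text
time: 13.3
tool_pos: [0.4226, 0.2652, 0.1033]
tool_rot: [0.707, -0.707, -0.0, -0.0]
contact_force: [0.1, 0.2, 0.4]
gripper_width: 0.224
```

Call:
carry_out:
  rows:
    - [[0, 0, 0, 0, 0, 0, 10], [0, 0, 0, 0, 0, 0, 10], [0, 0, 0, 0, 0, 0, 10]]

```text
time: 13.6
tool_pos: [0.4226, 0.2652, 0.1033]
tool_rot: [0.707, -0.707, -0.0, 0.0]
contact_force: [0.9, 0.4, 1.6]
gripper_width: 0.229
```

Call:
carry_out:
  rows:
    - [[0, 0, 0, 0, 0, 0.5, 10], [0, 0, 0, 0, 0, 1, 10], [0, 0, 0, 0, 0, 1, 10], [0, 0, 0, 0, -0.4, 0.6, 10], [0, 0, 0, 0, -0.9, 0, 10]]

```text
time: 14.1
tool_pos: [0.4244, 0.2144, 0.2321]
tool_rot: [0.708, -0.706, -0.004, -0.002]
contact_force: [0.7, -0.2, 0.4]
gripper_width: 0.226
```

Call:
carry_out:
  rows:
    - [[0, 0, 0, 0, -1, 0, 10], [0, 0, 0, 0, -1, 0, 10], [0, 0, 0, 0.3, -0.9, 0, 10], [0, 0, 0, 0.8, -0.5, 0, 10], [0, 0, 0, 0.9, 0, 0, 10]]

```text
time: 14.6
tool_pos: [0.5027, 0.0747, 0.2268]
tool_rot: [-0.707, 0.707, -0.001, 0.001]
contact_force: [1.0, 0.2, 0.7]
gripper_width: 0.225
```

Call:
carry_out:
  rows:
    - [[0, 0, 0, 0.4, 0, 0, 10], [0, 0, 0, 0, 0, 0, 10], [0, 0, 0, 0, 0, 0, 10], [0, 0, 0, 0, 0, 0, 10]]

```text
time: 15.0
tool_pos: [0.5174, 0.0774, 0.2266]
tool_rot: [0.707, -0.707, 0.0, 0.001]
contact_force: [-1.1, -0.6, 0.4]
gripper_width: 0.225
```

```bash
python3 snap.py m wrist side;python3 - <<'E'
from h import *
i=cv2.imread('pics/wrist_m.png');cv2.imwrite('pics/m1.png',cv2.resize(i[120:330,250:390],None,fx=5,fy=2.8,interpolation=cv2.INTER_CUBIC))
i=cv2.imread('pics/side_m.png');cv2.imwrite('pics/m2.png',cv2.resize(i[100:240,290:400],None,fx=5,fy=4.2,interpolation=cv2.INTER_CUBIC))
E
```

```text
15.0 [0.5174 0.0774 0.2266] [-1.07 -0.62  0.41] 0.225
[[ 1.    -0.001 -0.001]
 [ 0.001  0.     1.   ]
 [-0.001 -1.     0.   ]]
```

View pics/m1.png

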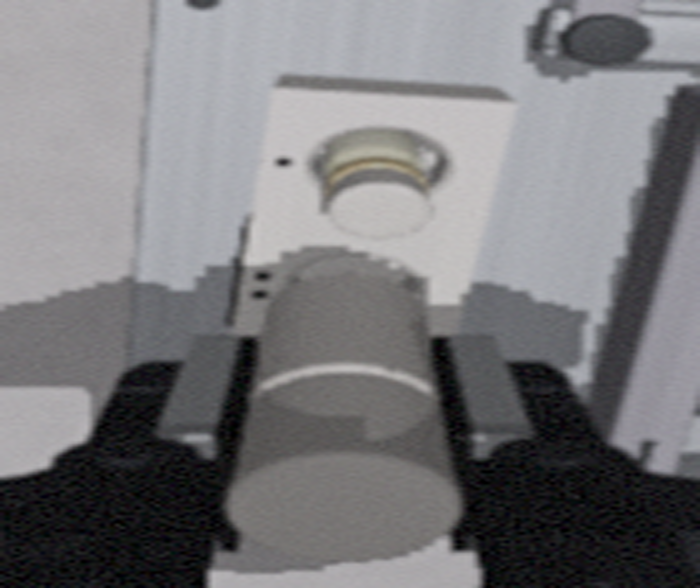

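View pics/m2.png

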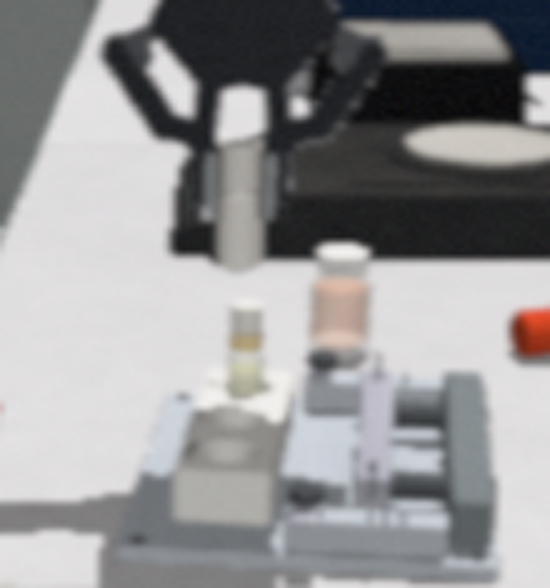

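Run:
```python
from h import *
import pickle
s=pickle.load(open('pics/m.pkl','rb'));C=cam('wrist',s)
f=lambda p,z:onz(C,(250+p[0]/5,120+p[1]/2.8),z).round(4)
print('p1',f((380,163),.042),f((280,88),.042),f((515,100),.042),'tubetop',f((345,507),s['tool_pos'][2]-.0313))
s=pickle.load(open('pics/g.pkl','rb'));C=cam('wrist',s)
print('p2 from g',onz(C,(314,234),.042),onz(C,(310,272),.042))
i=cv2.imread('pics/wrist_g.png');cv2.imwrite('pics/g2.png',cv2.resize(i[155:300,280:360],None,fx=6,fy=4,interpolation=cv2.INTER_CUBIC))
```

```text
p1 [0.5242 0.0923 0.042 ] [0.5061 0.1169 0.042 ] [0.5482 0.1132 0.042 ] tubetop [0.5178 0.0783 0.1953]
p2 from g [0.51885264 0.04942394 0.042     ] [0.51444463 0.0054823  0.042     ]
```

View pics/g2.png

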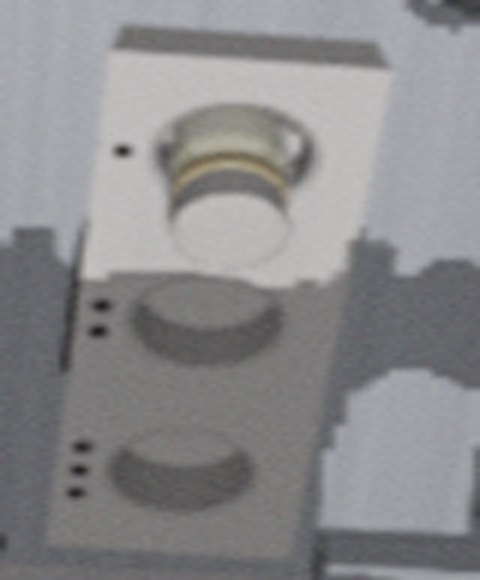

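Call:
carry_out:
  rows:
    - [[0, 0, 0, 0.04, -0.36, 0, 10], [0, 0, 0, 0, -0.36, 0, 10], [0, 0, 0, 0, 0, -0.6, 10], [0, 0, 0, 0, 0, -0.6, 10], [0, 0, 0, 0, 0, -0.6, 10]]

```text
time: 15.6
tool_pos: [0.5202, 0.0469, 0.1547]
tool_rot: [-0.707, 0.707, 0.0, 0.001]
contact_force: [0.6, -0.8, -0.2]
gripper_width: 0.225
```

Call:
carry_out:
  rows:
    - [[0, 0, 0, 0, 0, 0, 10], [0, 0, 0, 0, 0, 0, 10], [0, 0, 0, 0, 0, 0, 10], [0, 0, 0, 0, 0, 0, 10]]

```text
time: 16.0
tool_pos: [0.5211, 0.0481, 0.157]
tool_rot: [-0.707, 0.707, 0.001, 0.001]
contact_force: [0.7, -0.3, -0.4]
gripper_width: 0.222
```

```bash
python3 snap.py n wrist side;python3 - <<'E'
from h import *
i=cv2.imread('pics/wrist_n.png');cv2.imwrite('pics/n1.png',cv2.resize(i[150:340,250:390],None,fx=4,fy=3.1,interpolation=cv2.INTER_CUBIC))
i=cv2.imread('pics/side_n.png');cv2.imwrite('pics/n2.png',cv2.resize(i[120:240,300:390],None,fx=5,fy=4.8,interpolation=cv2.INTER_CUBIC))
E
```

```text
16.0 [0.5211 0.0481 0.157 ] [ 0.74 -0.26 -0.37] 0.222
[[ 1.     0.003 -0.   ]
 [ 0.    -0.     1.   ]
 [ 0.003 -1.    -0.   ]]
```

View pics/n1.png

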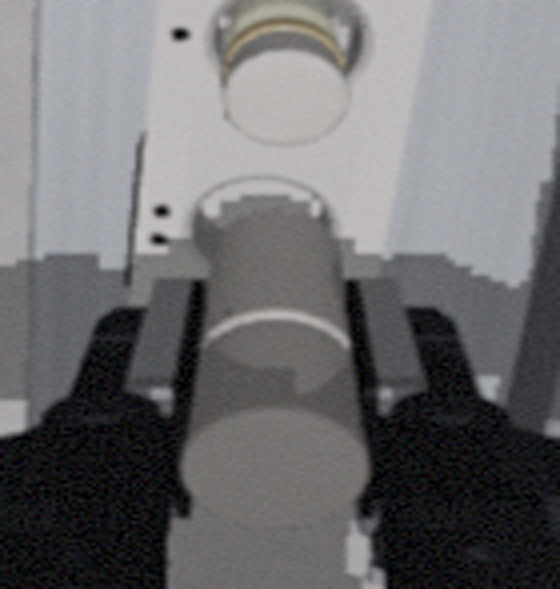

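View pics/n2.png

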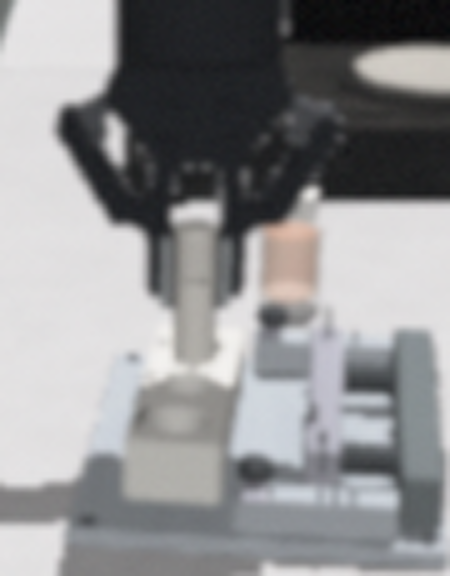

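Call:
carry_out:
  rows:
    - [[0, 0, 0, -0.04, 0, -0.2, 10], [0, 0, 0, 0, 0, -0.05, 10], [0, 0, 0, 0, 0, 0, 10], [0, 0, 0, 0, 0, 0, 10], [0, 0, 0, 0, 0, 0, 10]]

```text
time: 16.6
tool_pos: [0.5185, 0.0483, 0.1451]
tool_rot: [-0.707, 0.707, 0.0, -0.0]
contact_force: [-0.3, -0.1, -0.3]
gripper_width: 0.226
```

```bash
python3 snap.py o wrist;python3 - <<'E'
from h import *
import pickle
s=pickle.load(open('pics/n.pkl','rb'));C=cam('wrist',s)
print('p2 n',onz(C,(250+266/4,150+224/3.1),.042))
i=cv2.imread('pics/wrist_o.png');cv2.imwrite('pics/o1.png',cv2.resize(i[180:340,270:370],None,fx=6,fy=3.7,interpolation=cv2.INTER_CUBIC))
E
```

```text
16.6 [0.5185 0.0483 0.1451] [-0.34 -0.07 -0.31] 0.226
[[ 1.  0. -0.]
 [ 0. -0.  1.]
 [ 0. -1. -0.]]
p2 n [0.52020423 0.0492536  0.042     ]
```

View pics/o1.png

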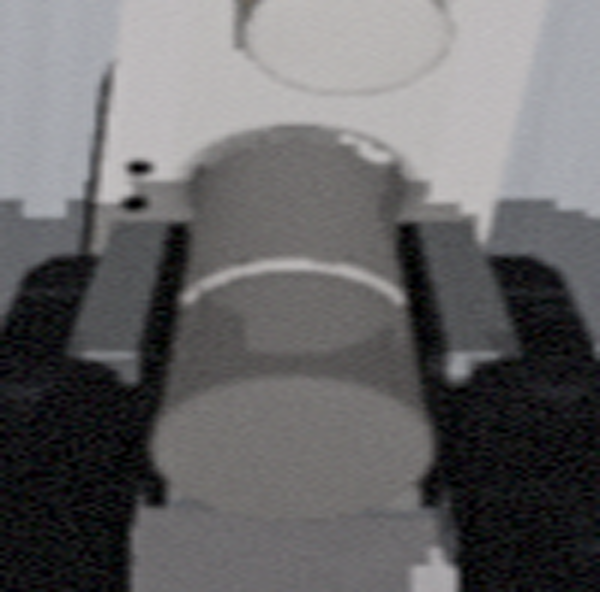

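Call:
carry_out:
  rows:
    - [[0, 0, 0, 0.01, 0, -0.15, 10], [0, 0, 0, 0, 0, -0.15, 10], [0, 0, 0, 0, 0, 0, 10]]

```text
time: 16.95
tool_pos: [0.518, 0.0483, 0.1316]
tool_rot: [0.707, -0.707, 0.001, 0.001]
contact_force: [0.5, 0.1, -0.1]
gripper_width: 0.222
```

Call:
carry_out:
  rows:
    - [[0, 0, 0, 0, 0, -0.15, 10], [0, 0, 0, 0, 0, 0, 10], [0, 0, 0, 0, 0, 0, 10]]

```text
time: 17.25
tool_pos: [0.5187, 0.0483, 0.1268]
tool_rot: [0.707, -0.707, 0.0, 0.0]
contact_force: [-0.5, 0.4, -0.2]
gripper_width: 0.226
```

Call:
carry_out:
  rows:
    - [[0, 0, 0, 0, 0, -0.1, 10], [0, 0, 0, 0, 0, 0, 10], [0, 0, 0, 0, 0, 0, 10], [0, 0, 0, 0, 0, 0, 10]]

```text
time: 17.65
tool_pos: [0.5189, 0.0483, 0.1232]
tool_rot: [-0.707, 0.707, 0.0, -0.0]
contact_force: [0.6, -0.0, 0.6]
gripper_width: 0.219
```

Call:
carry_out:
  rows:
    - [[0, 0, 0, 0, 0, -0.035, 10], [0, 0, 0, 0, 0, 0, 10], [0, 0, 0, 0, 0, 0, 24], [0, 0, 0, 0, 0, 0, 30], [0, 0, 0, 0, 0, 0, 40]]

```text
time: 18.15
tool_pos: [0.5189, 0.0483, 0.1218]
tool_rot: [0.707, -0.707, -0.0, 0.0]
contact_force: [1.4, 0.8, -0.3]
gripper_width: 0.466
```

Call:
carry_out:
  rows:
    - [[0, 0, 0, 0, 0, 0, 50], [0, 0, 0, 0, 0, 0, 50], [0, 0, 0, 0, 0, 0.4, 50], [0, 0, 0, 0, 0, 0.8, 50], [0, 0, 0, 0, 0, 1, 50]]

```text
time: 18.65
tool_pos: [0.5175, 0.0484, 0.2086]
tool_rot: [0.707, -0.707, 0.002, 0.002]
contact_force: [1.2, -0.3, 0.7]
gripper_width: 0.585
```

Call:
carry_out:
  rows:
    - [[0, 0, 0, 0, 0, 0.5, 30], [0, 0, 0, -0.5, 0, 0, 10], [0, 0, 0, -0.5, 0, 0, 0], [0, 0, 0, 0, 0, 0, 0], [0, 0, 0, 0, 0, 0, 0]]

```text
time: 19.15
tool_pos: [0.479, 0.0483, 0.2298]
tool_rot: [-0.707, 0.707, 0.0, 0.0]
contact_force: [0.3, 0.5, -0.1]
gripper_width: -0.001
```

```bash
python3 snap.py p wrist side scene;python3 - <<'E'
from h import *
i=cv2.imread('pics/side_p.png');cv2.imwrite('pics/p2.png',cv2.resize(i[120:240,300:400],None,fx=6,fy=4.8,interpolation=cv2.INTER_CUBIC))
E
```

```text
19.15 [0.479  0.0483 0.2298] [ 0.28  0.53 -0.12] -0.001
[[ 1.     0.001 -0.   ]
 [ 0.    -0.     1.   ]
 [ 0.001 -1.    -0.   ]]
```

View pics/wrist_p.png

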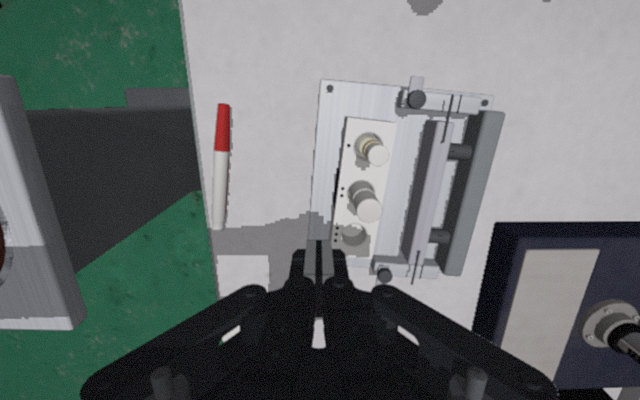

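View pics/p2.png

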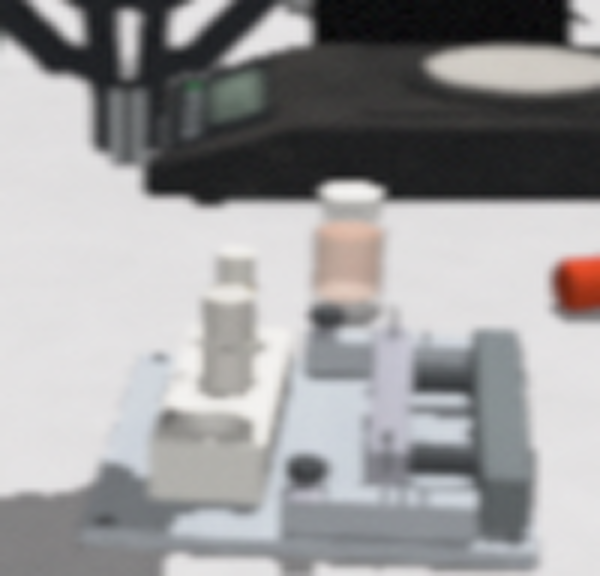

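Call:
carry_out:
  rows:
    - [[0, 0, 1, -0.12, 0.02, 0, 0], [0, 0, 1, -0.12, 0.02, 0, 0], [0, 0, 1, -0.12, 0.02, 0, 0], [0, 0, 1, -0.12, 0.02, 0, 0], [0, 0, 1, -0.12, 0.02, 0, 0]]

```text
time: 19.8
tool_pos: [0.4552, 0.0523, 0.2296]
tool_rot: [0.696, -0.696, -0.124, 0.124]
contact_force: [-0.2, 0.5, 0.2]
gripper_width: -0.001
```

Call:
carry_out:
  rows:
    - [[0, 0, 1, -0.12, 0.02, 0, 0], [0, 0, 1, -0.12, 0.02, 0, 0], [0, 0, 1, -0.12, 0.02, 0, 0], [0, 0, 1, -0.12, 0.02, 0, 0], [0, 0, 1, -0.12, 0.02, 0, 0]]

```text
time: 20.3
tool_pos: [0.4312, 0.0563, 0.2296]
tool_rot: [0.664, -0.664, -0.243, 0.243]
contact_force: [-0.1, 0.6, 0.2]
gripper_width: -0.001
```

Call:
carry_out:
  rows:
    - [[0, 0, 1, 0, 0, 0, 0], [0, 0, 1, 0, 0, 0, 0], [0, 0, 1, 0, 0, 0, 0], [0, 0, 1, 0, 0, 0, 0], [0, 0, 1, 0, 0, 0, 0]]

```text
time: 20.8
tool_pos: [0.4314, 0.0563, 0.2297]
tool_rot: [0.612, -0.612, -0.354, 0.355]
contact_force: [-0.3, 0.0, 0.4]
gripper_width: -0.001
```

Call:
carry_out:
  rows:
    - [[0, 0, 1, 0, 0, 0, 0], [0, 0, 1, 0, 0, 0, 0], [0, 0, 1, 0, 0, 0, 0], [0, 0, 1, 0, 0, 0, 0], [0, 0, 1, 0, 0, 0, 0]]

```text
time: 21.3
tool_pos: [0.4314, 0.0563, 0.2297]
tool_rot: [0.541, -0.541, -0.455, 0.455]
contact_force: [-0.6, 0.5, 0.1]
gripper_width: -0.0
```

Call:
carry_out:
  rows:
    - [[0, 0, 1, 0, 0, 0, 0], [0, 0, 0.3, 0, 0, 0, 0], [0, 0, 0, 0, 0, 0, 0], [0, 0, 0, 0, 0, 0, 0]]

```text
time: 21.7
tool_pos: [0.431, 0.0563, 0.2297]
tool_rot: [0.521, -0.521, -0.478, 0.479]
contact_force: [0.8, -0.1, 0.1]
gripper_width: -0.003
```

```bash
python3 snap.py q wrist scene;python3 - <<'E'
from h import *
import pickle
s=pickle.load(open('pics/p.pkl','rb'));C=cam('wrist',s)
a=onz(C,(330,88.5),.01);b=onz(C,(485.5,102),.01);print(a,b,np.degrees(np.arctan2(b[1]-a[1],b[0]-a[0])))
i=cv2.imread('pics/wrist_q.png');cv2.imwrite('pics/q1.png',cv2.resize(i[150:400,180:480],None,fx=2.6,fy=2.3,interpolation=cv2.INTER_CUBIC))
E
```

```text
21.7 [0.431  0.0563 0.2297] [ 0.84 -0.11  0.1 ] -0.003
[[ 0.084 -0.    -0.996]
 [ 0.996  0.     0.084]
 [-0.    -1.     0.   ]]
[0.49046505 0.14196605 0.01      ] [0.64158525 0.13036442 0.01      ] -4.390036780288154
```

View pics/wrist_q.png

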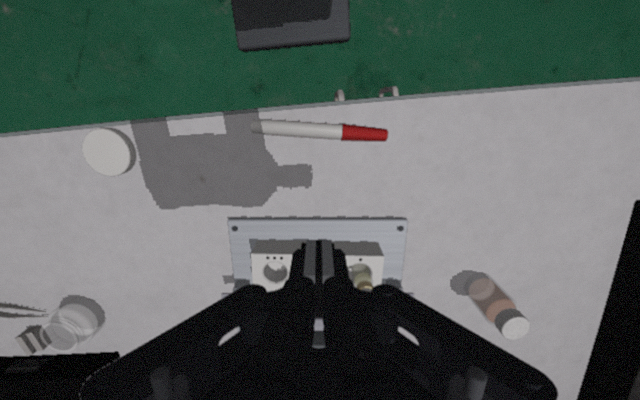

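Call:
carry_out:
  rows:
    - [[-0.08, -1, 0, 0, 0, 0, 0], [-0.08, -1, 0, 0, 0, 0, 0], [-0.08, -1, 0, 0, 0, 0, 0], [-0.08, -1, 0, -0.1, 0, -0.2, 0], [-0.08, -1, 0, -0.1, 0, -0.5, 0]]

```text
time: 22.3
tool_pos: [0.4241, 0.0563, 0.204]
tool_rot: [-0.42, 0.604, 0.557, -0.385]
contact_force: [0.2, 0.1, -0.0]
gripper_width: 0.001
```

Call:
carry_out:
  rows:
    - [[-0.08, -1, 0, 0, 0, -0.6, 0], [0, 0, 0, 0, 0, -0.7, 0], [0, 0, 0, 0, 0, -0.7, 0], [0, 0, 0, 0, 0, -0.3, 0], [0, 0, 0, 0, 0, 0, 0]]

```text
time: 22.8
tool_pos: [0.4211, 0.0564, 0.107]
tool_rot: [-0.403, 0.616, 0.567, -0.369]
contact_force: [0.1, -0.9, 0.4]
gripper_width: -0.001
```

Call:
carry_out:
  rows:
    - [[0, 0, 0, 0, 0, 0, 0], [0, 0, 0, 0, 0, 0, 0], [0, 0, 0, 0, 0, 0, 0]]

```text
time: 23.1
tool_pos: [0.4238, 0.0563, 0.1112]
tool_rot: [-0.4, 0.618, 0.569, -0.367]
contact_force: [0.6, 0.6, 0.0]
gripper_width: -0.003
```

```bash
python3 snap.py r wrist scene side;python3 - <<'E'
from h import *
i=cv2.imread('pics/side_r.png');cv2.imwrite('pics/r2.png',cv2.resize(i[120:250,260:400],None,fx=5,fy=4.5,interpolation=cv2.INTER_CUBIC))
i=cv2.imread('pics/scene_r.png');cv2.imwrite('pics/r3.png',cv2.resize(i[150:280,220:370],None,fx=5,fy=4.5,interpolation=cv2.INTER_CUBIC))
E
```

```text
23.1 [0.4238 0.0563 0.1112] [0.62 0.62 0.02] -0.003
[[ 0.083  0.409 -0.909]
 [ 0.997 -0.033  0.076]
 [ 0.002 -0.912 -0.41 ]]
```

View pics/wrist_r.png

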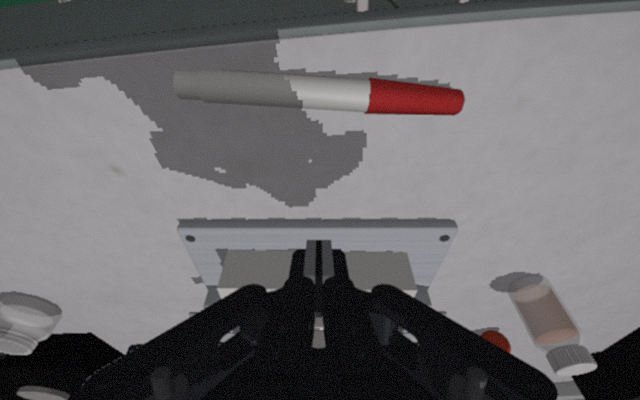

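View pics/r2.png

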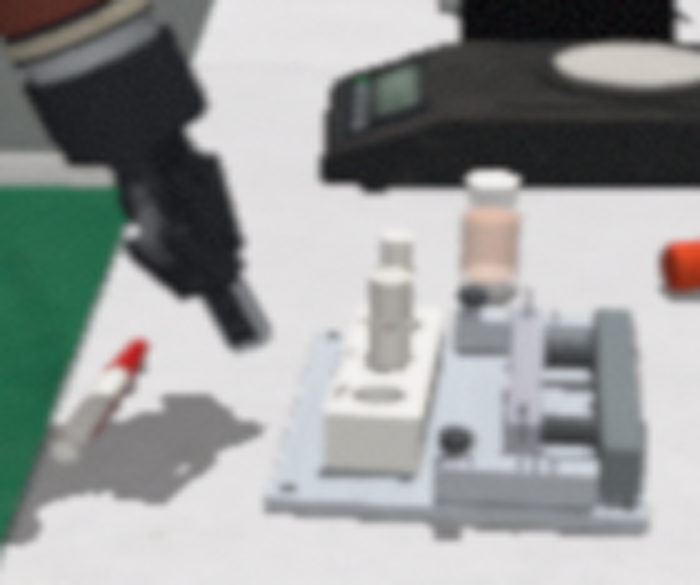

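View pics/r3.png

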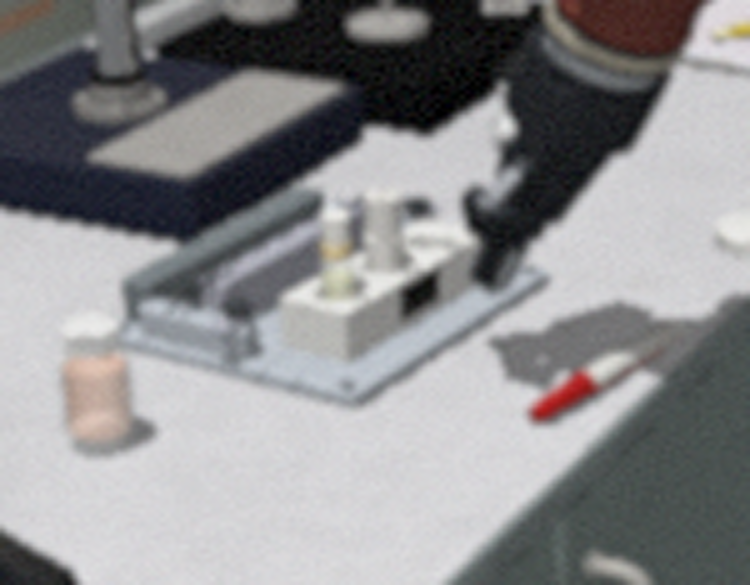

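Call:
carry_out:
  rows:
    - [[0, 0, 0, 0, 0, -0.25, 0], [0, 0, 0, 0.2, -0.017, -0.25, 0], [0, 0, 0, 0.2, -0.017, 0, 0], [0, 0, 0, 0, 0, 0, 0], [0, 0, 0, 0, 0, 0, 0]]

```text
time: 23.75
tool_pos: [0.4391, 0.0549, 0.0899]
tool_rot: [-0.401, 0.617, 0.568, -0.368]
contact_force: [-0.4, -1.1, 0.8]
gripper_width: -0.001
```

Call:
carry_out:
  rows:
    - [[0, 0, 0, 0, 0, 0, 0], [0, 0, 0, 0, 0, 0, 0]]

```text
time: 23.95
tool_pos: [0.4389, 0.055, 0.09]
tool_rot: [-0.401, 0.617, 0.569, -0.368]
contact_force: [-0.5, 0.6, -0.4]
gripper_width: 0.001
```

```bash
python3 snap.py t wrist scene side;python3 - <<'E'
from h import *
i=cv2.imread('pics/side_t.png');a=cv2.resize(i[130:250,280:400],None,fx=3.3,fy=4,interpolation=cv2.INTER_CUBIC)
i=cv2.imread('pics/scene_t.png');b=cv2.resize(i[170:260,260:350],None,fx=4.4,fy=5.333,interpolation=cv2.INTER_CUBIC)
cv2.imwrite('pics/t2.png',np.hstack([a,b[:480]]))
E
```

```text
23.95 [0.4389 0.055  0.09  ] [-0.48  0.64 -0.37] 0.001
[[ 0.083  0.407 -0.91 ]
 [ 0.997 -0.033  0.076]
 [ 0.001 -0.913 -0.408]]
```

View pics/t2.png

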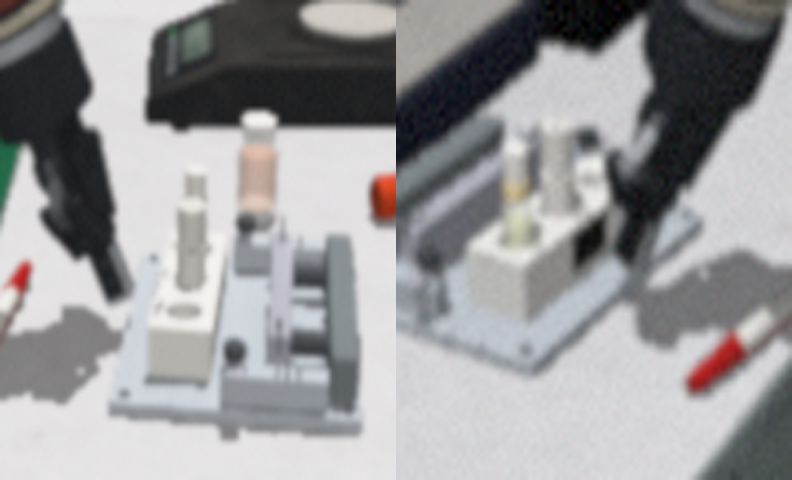

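Call:
carry_out:
  rows:
    - [[0, 0, 0, 0.15, -0.0125, 0, 0], [0, 0, 0, 0.1, -0.008, 0, 0], [0, 0, 0, 0.06, -0.005, 0, 0], [0, 0, 0, 0.06, -0.005, 0, 0], [0, 0, 0, 0.06, -0.005, 0, 0]]

```text
time: 24.6
tool_pos: [0.4563, 0.0535, 0.0896]
tool_rot: [-0.401, 0.617, 0.568, -0.368]
contact_force: [-0.5, -0.3, -0.9]
gripper_width: -0.001
```

Call:
carry_out:
  rows:
    - [[0, 0, 0, 0.08, -0.0066, 0, 0], [0, 0, 0, 0.08, -0.0066, 0, 0], [0, 0, 0, 0.08, -0.0066, 0, 0], [0, 0, 0, 0.08, -0.0066, 0, 0], [0, 0, 0, 0.08, -0.0066, 0, 0]]

```text
time: 25.1
tool_pos: [0.4721, 0.0522, 0.0894]
tool_rot: [-0.401, 0.617, 0.568, -0.368]
contact_force: [-2.7, -0.1, 0.7]
gripper_width: 0.002
```

Call:
carry_out:
  rows:
    - [[0, 0, 0, 0.08, -0.0066, 0, 0], [0, 0, 0, 0.08, -0.0066, 0, 0], [0, 0, 0, 0.08, -0.0066, 0, 0], [0, 0, 0, 0, 0, 0, 0]]

```text
time: 25.5
tool_pos: [0.4822, 0.0514, 0.0898]
tool_rot: [-0.401, 0.617, 0.569, -0.368]
contact_force: [-0.3, -0.0, -0.2]
gripper_width: 0.001
```

```bash
cat > v.py <<'E'
import sys
from h import *
t=sys.argv[1]
i=cv2.imread(f'pics/side_{t}.png');a=cv2.resize(i[130:250,290:400],None,fx=3.6,fy=4,interpolation=cv2.INTER_CUBIC)
i=cv2.imread(f'pics/scene_{t}.png');b=cv2.resize(i[170:260,235:325],None,fx=4.4,fy=5.333,interpolation=cv2.INTER_CUBIC)
cv2.imwrite(f'pics/v_{t}.png',np.hstack([a,b[:480]]))
E
python3 snap.py u wrist scene side;python3 v.py u
```

```text
25.5 [0.4822 0.0514 0.0898] [-0.32 -0.05 -0.24] 0.001
[[ 0.083  0.407 -0.91 ]
 [ 0.997 -0.033  0.076]
 [ 0.001 -0.913 -0.408]]
```

View pics/v_u.png

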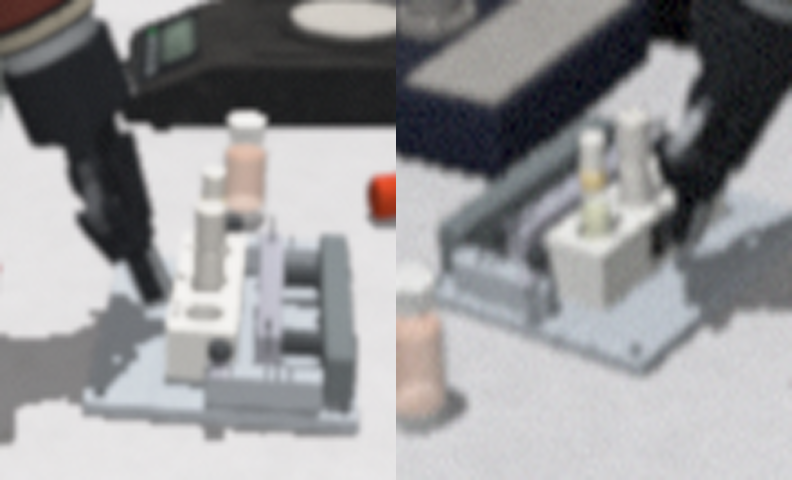

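View pics/wrist_u.png

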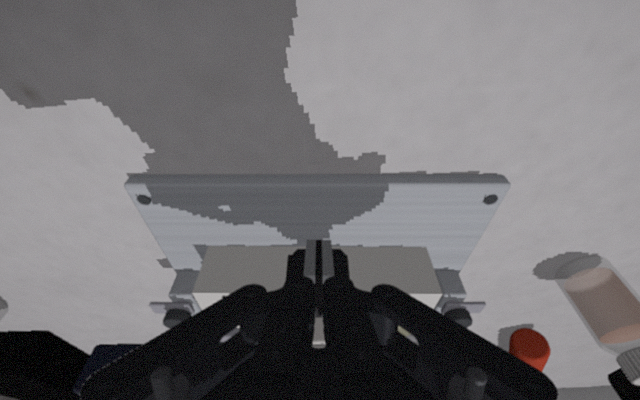

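Call:
carry_out:
  rows:
    - [[0, 0, 0, 0.06, -0.005, 0, 0], [0, 0, 0, 0.06, -0.005, 0, 0], [0, 0, 0, 0.06, -0.005, 0, 0]]

```text
time: 25.95
tool_pos: [0.4891, 0.0508, 0.0899]
tool_rot: [-0.401, 0.617, 0.568, -0.368]
contact_force: [-5.1, -0.2, 2.8]
gripper_width: 0.004
```

Call:
carry_out:
  rows:
    - [[0, 0, 0, 0.05, -0.004, 0, 0], [0, 0, 0, 0.05, -0.004, 0, 0]]

```text
time: 26.15
tool_pos: [0.4931, 0.0505, 0.0898]
tool_rot: [-0.401, 0.617, 0.568, -0.368]
contact_force: [-5.1, -0.4, 4.2]
gripper_width: -0.003
```

Call:
carry_out:
  rows:
    - [[0, 0, 0, 0, 0, 0, 0], [0, 0, 0, 0, 0, 0, 0]]

```text
time: 26.35
tool_pos: [0.4932, 0.0505, 0.0899]
tool_rot: [-0.4, 0.617, 0.569, -0.368]
contact_force: [-1.2, 0.2, 0.8]
gripper_width: 0.0
```

```bash
python3 snap.py w wrist scene side;python3 v.py w
python3 - <<'E'
from plant import state
print(state()['contact_force'],state()['ft_torque'])
E
```

```text
26.35 [0.4932 0.0505 0.0899] [-1.17  0.25  0.78] 0.0
[[ 0.083  0.408 -0.909]
 [ 0.997 -0.033  0.076]
 [ 0.001 -0.913 -0.409]]
[-1.38940061 -0.50722009  0.21652767] [-0.03893873  0.24261236 -0.05893621]
```

View pics/v_w.png

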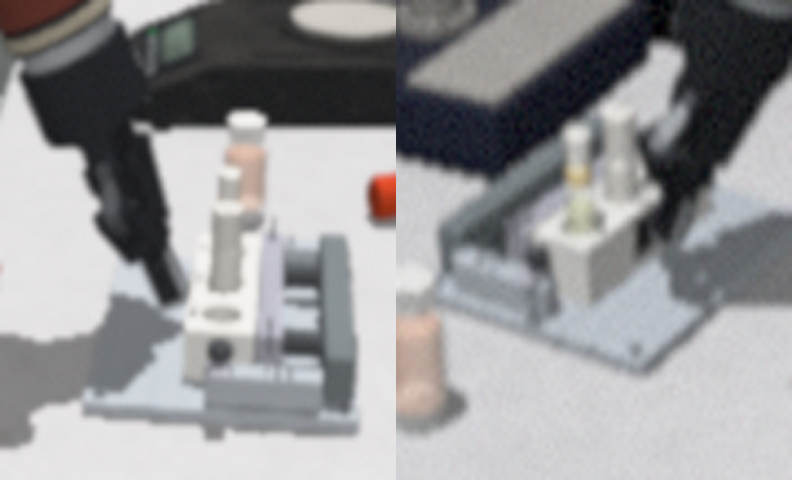

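Call:
carry_out:
  rows:
    - [[0, 0, 0, 0.05, -0.004, 0, 0], [0, 0, 0, 0.05, -0.004, 0, 0], [0, 0, 0, 0, 0, 0, 0], [0, 0, 0, 0, 0, 0, 0]]

```text
time: 26.9
tool_pos: [0.4963, 0.0502, 0.0893]
tool_rot: [-0.401, 0.617, 0.568, -0.369]
contact_force: [-5.8, -0.2, 3.4]
gripper_width: 0.001
```

Call:
carry_out:
  rows:
    - [[0, 0, 0, 0.05, -0.004, 0, 0], [0, 0, 0, 0.05, -0.004, 0, 0], [0, 0, 0, 0, 0, 0, 0], [0, 0, 0, 0, 0, 0, 0]]

```text
time: 27.3
tool_pos: [0.4995, 0.05, 0.0887]
tool_rot: [-0.402, 0.616, 0.568, -0.369]
contact_force: [-10.8, 0.9, 6.9]
gripper_width: -0.003
```

```bash
python3 snap.py x wrist scene side;python3 v.py x
python3 - <<'E'
from plant import state
print(state()['contact_force'],state()['ft_torque'])
E
```

```text
27.3 [0.4995 0.05   0.0887] [-10.8    0.91   6.94] -0.003
[[ 0.083  0.402 -0.912]
 [ 0.997 -0.032  0.076]
 [ 0.001 -0.915 -0.404]]
[-9.82741236 -0.16102643  6.81927258] [-0.01674198  1.2037097  -0.03086671]
```

View pics/v_x.png

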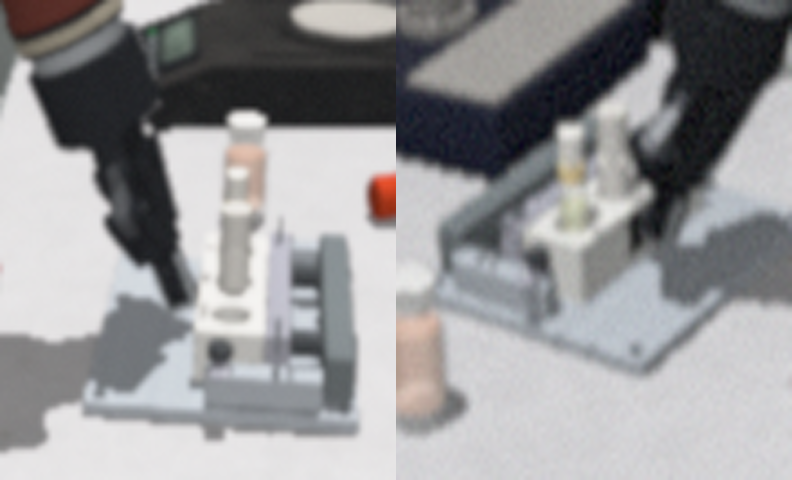

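Run:
```python
from h import *
out=[]
for t in 'rx':
    i=cv2.imread(f'pics/side_{t}.png');out.append(cv2.resize(i[180:235,345:395],None,fx=7.8,fy=7.8,interpolation=cv2.INTER_LANCZOS4))
cv2.imwrite('pics/xx.png',np.hstack(out))
i=cv2.imread('pics/wrist_x.png');cv2.imwrite('pics/xw.png',cv2.resize(i[220:400,120:520],None,fx=2,fy=2,interpolation=cv2.INTER_CUBIC))
```

```text
(no output)
```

View pics/xx.png

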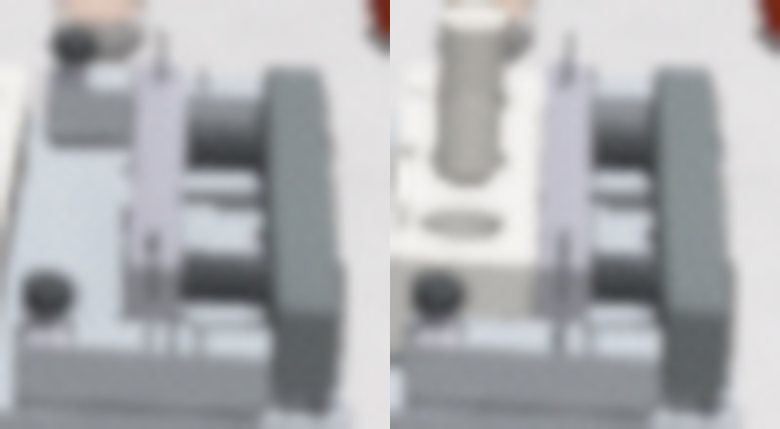

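View pics/xw.png

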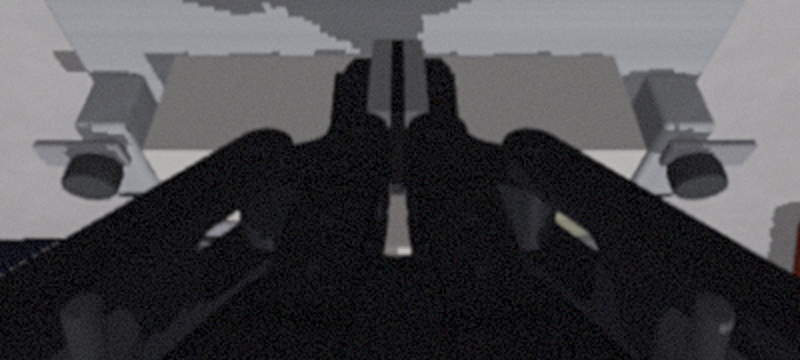

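Call:
carry_out:
  rows:
    - [[0, 0, 0, 0.04, -0.003, 0.03, 0], [0, 0, 0, 0, 0, 0, 0], [0, 0, 0, 0, 0, 0, 0]]

```text
time: 27.75
tool_pos: [0.5002, 0.0499, 0.0889]
tool_rot: [-0.403, 0.616, 0.567, -0.37]
contact_force: [-9.5, 0.8, 3.7]
gripper_width: -0.001
```

Call:
carry_out:
  rows:
    - [[0, 0, 0, 0.06, -0.005, 0.04, 0], [0, 0, 0, 0, 0, 0, 0], [0, 0, 0, 0, 0, 0, 0]]

```text
time: 28.05
tool_pos: [0.5016, 0.0498, 0.0892]
tool_rot: [-0.404, 0.615, 0.567, -0.371]
contact_force: [-7.6, 1.1, -1.2]
gripper_width: 0.002
```

```bash
python3 snap.py y scene side
python3 - <<'E'
from h import *
s=state();print(s['contact_force'])
out=[]
for t in 'ry':
    i=cv2.imread(f'pics/side_{t}.png');out.append(cv2.resize(i[180:235,345:395],None,fx=7.8,fy=7.8,interpolation=cv2.INTER_LANCZOS4))
cv2.imwrite('pics/yy.png',np.hstack(out))
E
```

```text
28.05 [0.5016 0.0498 0.0892] [-7.59  1.08 -1.25] 0.002
[[ 0.083  0.398 -0.914]
 [ 0.997 -0.032  0.077]
 [ 0.001 -0.917 -0.399]]
[-7.49290753  0.80550204 -1.79350321]
```

View pics/yy.png

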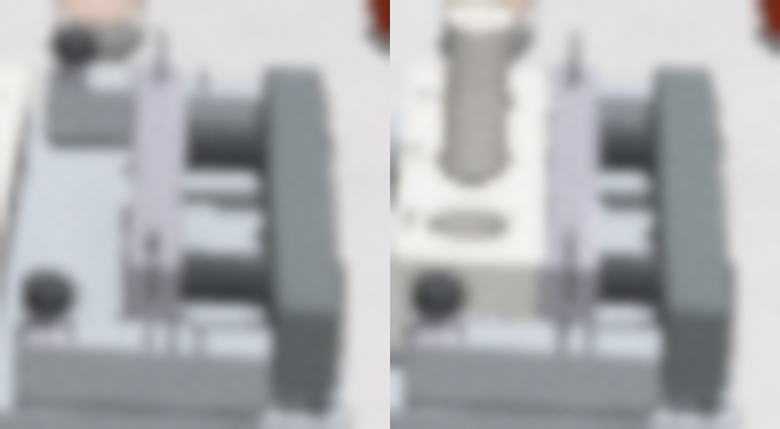

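Call:
carry_out:
  rows:
    - [[0, 0, 0, 0.05, -0.004, 0, 0], [0, 0, 0, 0.04, -0.003, 0, 0], [0, 0, 0, 0, 0, 0, 0], [0, 0, 0, 0, 0, 0, 0]]

```text
time: 28.55
tool_pos: [0.5046, 0.0495, 0.0891]
tool_rot: [-0.404, 0.615, 0.566, -0.371]
contact_force: [-14.1, 0.1, 3.8]
gripper_width: 0.0
```

```bash
python3 snap.py z wrist scene side; python3 v.py z
python3 - <<'E'
from h import *
s=state();print(s['contact_force'])
out=[]
for t in 'rz':
    i=cv2.imread(f'pics/side_{t}.png');out.append(cv2.resize(i[180:235,345:395],None,fx=7.8,fy=7.8,interpolation=cv2.INTER_LANCZOS4))
cv2.imwrite('pics/zz.png',np.hstack(out))
E
```

```text
28.55 [0.5046 0.0495 0.0891] [-14.11   0.06   3.84] 0.0
[[ 0.083  0.396 -0.915]
 [ 0.997 -0.032  0.076]
 [ 0.001 -0.918 -0.397]]
[-13.25643985   0.2785748    3.85427135]
```

View pics/zz.png

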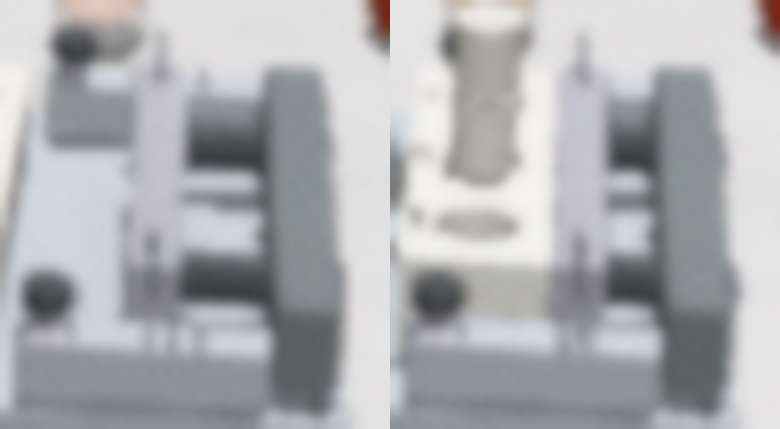

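View pics/v_z.png

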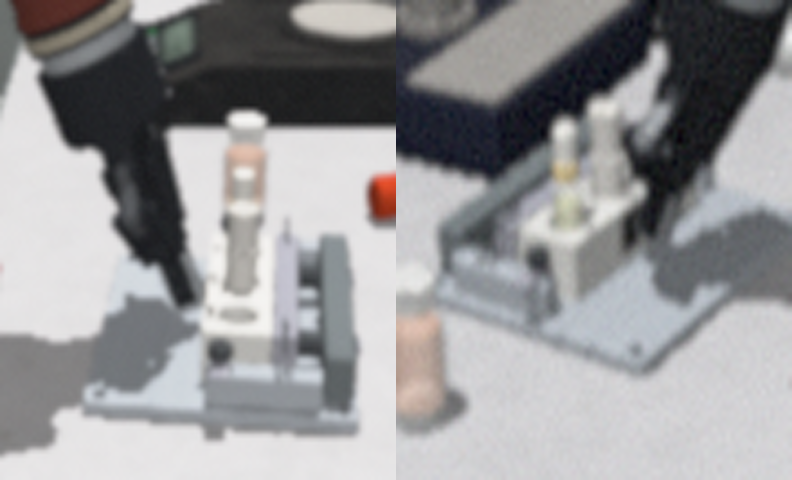

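Run:
```python
from h import *
C=cam('side')
d=np.array([.9966,-.0828,0]);o=np.array([.5578,.0443,0])
l=np.array([.0828,.9966,0])
P=lambda t,y,z=.044:proj(C,o+d*(.02+t)+l*y+[0,0,z])
for y in(.05,0,-.05):print(y,P(0,y),(P(.01,y)-P(0,y))/10)
im={t:cv2.imread(f'pics/side_{t}.png').astype(np.float32) for t in 'rxyz'}
# horizontal displacement per row by subpixel NCC on band covering fence right part/pointer
def disp(a,b,rows,cols,ch=slice(None)):
    T=cv2.resize(a[rows[0]:rows[1],cols[0]:cols[1]],None,fx=10,fy=1,interpolation=cv2.INTER_CUBIC)
    S=cv2.resize(b[rows[0]:rows[1],cols[0]-2:cols[1]+9],None,fx=10,fy=1,interpolation=cv2.INTER_CUBIC)
    r=cv2.matchTemplate(S,T,cv2.TM_CCOEFF_NORMED);_,v,_,l=cv2.minMaxLoc(r);return (l[0]-20)/10,round(v,3)
for t in 'xyz':
    print(t,'fence right edge',[disp(im['r'],im[t],(r,r+4),(365,373)) for r in(192,198,204,208)],'far pointer',disp(im['r'],im[t],(184,189),(361,370)))
```

```text
0.05 [362.35471012 190.57315229] [0.40009185 0.01938043]
0 [361.92700126 199.08848826] [0.42023148 0.02161527]
-0.05 [361.45445048 208.50822343] [0.44251172 0.02422876]
x fence right edge [(1.7, 0.992), (2.0, 0.999), (2.3, 0.907), (2.4, 0.944)] far pointer (0.8, 0.587)
y fence right edge [(2.7, 0.989), (3.0, 0.999), (4.0, 0.849), (3.0, 0.843)] far pointer (-1.9, 0.552)
z fence right edge [(3.5, 0.988), (4.0, 0.998), (4.8, 0.842), (4.1, 0.879)] far pointer (-0.9, 0.603)
```

Call:
carry_out:
  rows:
    - [[0, 0, 0, 0.005, 0, 0.025, 0], [0, 0, 0, 0, 0, 0, 0], [0, 0, 0, 0, 0, 0, 0], [0, 0, 0, 0, 0, 0, 0]]

```text
time: 29.1
tool_pos: [0.5043, 0.0496, 0.0893]
tool_rot: [-0.405, 0.615, 0.566, -0.372]
contact_force: [-10.4, 0.5, -1.3]
gripper_width: -0.001
```

Call:
carry_out:
  rows:
    - [[0, 0, 0, 0, 0, 0, 0], [0, 0, 0, 0, 0, 0, 0], [0, 0, 0, 0, 0, 0, 0], [0, 0, 0, 0, 0, 0, 0], [0, 0, 0, 0, 0, 0, 0]]

```text
time: 29.6
tool_pos: [0.5042, 0.0496, 0.0893]
tool_rot: [-0.405, 0.615, 0.566, -0.372]
contact_force: [-11.1, 0.6, -0.7]
gripper_width: -0.0
```

```bash
python3 snap.py A wrist scene side; python3 v.py A
python3 - <<'E'
from h import *
s=state();print(s['contact_force'],s['ft_torque'])
im={t:cv2.imread(f'pics/side_{t}.png').astype(np.float32) for t in 'rzA'}
def disp(a,b,rows,cols):
    T=cv2.resize(a[rows[0]:rows[1],cols[0]:cols[1]],None,fx=10,fy=1,interpolation=cv2.INTER_CUBIC)
    S=cv2.resize(b[rows[0]:rows[1],cols[0]-2:cols[1]+9],None,fx=10,fy=1,interpolation=cv2.INTER_CUBIC)
    r=cv2.matchTemplate(S,T,cv2.TM_CCOEFF_NORMED);_,v,_,l=cv2.minMaxLoc(r);return (l[0]-20)/10,round(v,3)
for t in 'zA':print(t,[disp(im['r'],im[t],(r,r+3),(365,373)) for r in range(192,206,2)])
i=cv2.imread('pics/scene_A.png');cv2.imwrite('pics/A3.png',cv2.resize(i[180:250,235:300],None,fx=9,fy=8,interpolation=cv2.INTER_LANCZOS4))
E
```

```text
29.6 [0.5042 0.0496 0.0893] [-11.14   0.61  -0.65] -0.0
[[ 0.083  0.395 -0.915]
 [ 0.997 -0.032  0.077]
 [ 0.001 -0.918 -0.396]]
[-10.88657572   0.34549089  -0.71112291] [ 0.05474822  1.85443875 -0.03302923]
z [(3.4, 0.985), (3.8, 0.998), (3.9, 0.999), (4.0, 0.999), (4.1, 0.997), (4.0, 0.952), (4.4, 0.851)]
A [(3.8, 0.98), (3.8, 0.999), (3.9, 0.999), (3.9, 0.999), (4.0, 0.997), (3.9, 0.953), (4.3, 0.855)]
```

View pics/v_A.png

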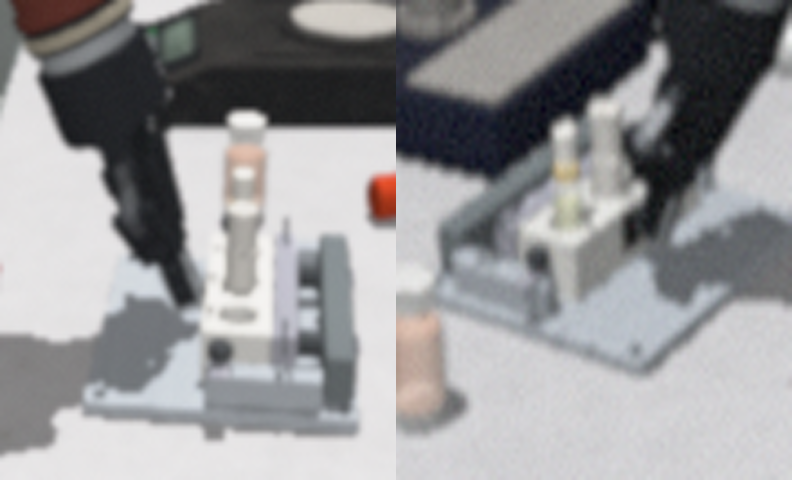

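View pics/A3.png

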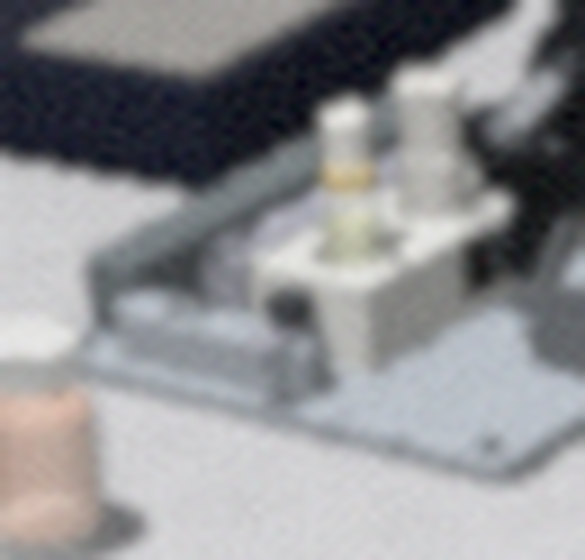

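View pics/wrist_A.png

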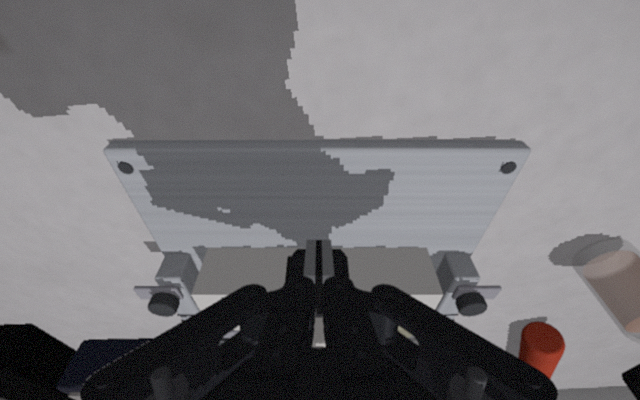

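Run:
```python
from plant import *
print(job_done());s=state();print(s['time'],s['contact_force'],s['tool_pos'])
```

```text
the job is handed in; nothing more can be done
None
the job is handed in; nothing more can be done
```

I stood the vial in pocket 1 and let go, then stood the white tube in pocket 2 and let go. I then pushed the carrier by its front pad with the closed, tilted fingertips until it met the fence, and handed in while still holding the push, shortly after 29.6 s.

**Last checks, just before hand-in:**
- **Push:** the wrist force held steady at about 11 N along the push over the last half second, with under 1 N vertical.
- **Fence travel:** about 9.4 mm, from how far the fence edge had shifted in the side picture. That puts the pointers roughly midway between the 6 mm and 14 mm marks.
- **Vial, tube and carrier:** both stood upright in their pockets. The carrier looked square to the deck and against the fence.
- **Other objects:** nothing touched the bottle, jar, lid or marker on any move. I did not re-measure their positions at the end.

**What disagreed or stayed uncertain:**
- **Fence readings:** readings at different heights on the fence spread over about 9 to 10 mm. The automatic match on the far pointer failed, so I left it out.
- **Friction while pushing:** early on, pad friction held the tool down and the force read too high for the travel, about 10 N at only about 5 mm. Raising the tip by about 4 mm in all brought the two into line.
- **Flush contact:** I judged this by eye from the pictures and did not measure it.

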